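# Tamp the desiccant bed level in the purge-gas dryer cell

## Task

The desiccant briquettes just poured into the dryer cell have bridged, and three of them are wedged proud of the others. Take the hand tamper from its mat, work the proud briquettes down with its flat sole until all nine lie flat on the cell floor as one level bed, and finish with one firm press of roughly 15 N on the levelled bed, held for about half a second; the briquettes crumble, so never let a push reach 45 N and touch them with nothing but the tamper. Then stand the tamper upright back on its mat, let go of it, and leave the other things on the table where they are.

Things in the scene. Friction and masses are not known exactly. Their poses are not given: they have to be found in the camera images.
- tamper_grip (a point): Hand tamper, upright on its mat at the start, 0.4 kg. This point is on its axis amid its grip, 70 mm above the underside of its sole; z up. From below: square foot 44 x 44 mm, 12 mm thick, sides along x and y, bare metal sole; thin stem; from 42 to 102 mm above the sole a black flat-sided grip, 26 mm thick along y (take it across this), 40 mm wide along x.
- tamper_sole (a point): Centre of the underside of the tamper's sole, 70 mm below tamper_grip; same axes. Pressed on a briquette, the bare sole drags it a little sideways before slipping. Held across y, the tamper stands firm against side loads along its y and tips more easily in the fingers under side loads along its x.
- mat: Black rubber bench mat, 140 x 140 mm, 4 mm thick, fixed on the table, the tamper's place; origin at the centre of its underside, sides along its x and y.
- cell_floor (a point): Centre of the inner floor of the desiccant cell, an open square stainless box fixed on the table: sides along x and y, z up, inside 132 x 132 mm, floor 12 mm above the table, rim 46 mm above the floor. Its top flange reaches 82 mm from the centre, a gas port at +x 100 mm. The sole enters with its sides parallel to the cell's and its centre within 41 mm of the cell's along x and y.
- briquette0_c (a point): Centre of desiccant briquette 0 of nine alike: off-white pillow, 38 mm along x, 36 along y, 22 thick, edges rounded 11 mm, about 50 g. Starts flat on the cell floor, its centre 11 mm above it, one of two in a row along the cell's y with a gap of about 25 mm between them.
- briquette1_c (a point): Centre of desiccant briquette 1 of nine alike: off-white pillow, 38 mm along x, 36 along y, 22 thick, edges rounded 11 mm, about 50 g. Starts flat on the cell floor, its centre 11 mm above it, one of two in a row along the cell's y with a gap of about 25 mm between them.
- briquette2_c (a point): Centre of desiccant briquette 2 of nine alike: off-white pillow, 38 mm along x, 36 along y, 22 thick, edges rounded 11 mm, about 50 g. Starts wedged over the gap between the two others of its row, 15 to 16 mm above its place. A straight push mostly just jams it; strokes of the sole to and fro (about 8 mm each way) along the cell's y under 5 to 15 N drive those two apart, 1 mm or so a stroke, until it drops.
- briquette3_c (a point): Centre of desiccant briquette 3 of nine alike: off-white pillow, 38 mm along x, 36 along y, 22 thick, edges rounded 11 mm, about 50 g. Starts flat on the cell floor, its centre 11 mm above it, one of two in a row along the cell's y with a gap of about 25 mm between them.
- briquette4_c (a point): Centre of desiccant briquette 4 of nine alike: off-white pillow, 38 mm along x, 36 along y, 22 thick, edges rounded 11 mm, about 50 g. Starts flat on the cell floor, its centre 11 mm above it, one of two in a row along the cell's y with a gap of about 25 mm between them.
- briquette5_c (a point): Centre of desiccant briquette 5 of nine alike: off-white pillow, 38 mm along x, 36 along y, 22 thick, edges rounded 11 mm, about 50 g. Starts wedged over the gap between the two others of its row, 15 to 16 mm above its place. A straight push mostly just jams it; strokes of the sole to and fro (about 8 mm each way) along the cell's y under 5 to 15 N drive those two apart, 1 mm or so a stroke, until it drops.
- briquette6_c (a point): Centre of desiccant briquette 6 of nine alike: off-white pillow, 38 mm along x, 36 along y, 22 thick, edges rounded 11 mm, about 50 g. Starts flat on the cell floor, its centre 11 mm above it, one of two in a row along the cell's y with a gap of about 25 mm between them.
- briquette7_c (a point): Centre of desiccant briquette 7 of nine alike: off-white pillow, 38 mm along x, 36 along y, 22 thick, edges rounded 11 mm, about 50 g. Starts flat on the cell floor, its centre 11 mm above it, one of two in a row along the cell's y with a gap of about 25 mm between them.
- briquette8_c (a point): Centre of desiccant briquette 8 of nine alike: off-white pillow, 38 mm along x, 36 along y, 22 thick, edges rounded 11 mm, about 50 g. Starts wedged over the gap between the two others of its row, 15 to 16 mm above its place. A straight push mostly just jams it; strokes of the sole to and fro (about 8 mm each way) along the cell's y under 5 to 15 N drive those two apart, 1 mm or so a stroke, until it drops.
- cover: Bystander: the cell's perforated steel cover, 164 x 164 x 4 mm with a low wire handle, lying loose at the back; origin at the centre of its underside.
- hex_key: Bystander: an L-shaped hex key, 130 x 40 mm, 6 mm thick, lying loose between the cell and the mat.
- dish: Bystander: small steel dish of screws, 72 mm across, 22 mm high, loose; origin at the centre of its underside.
- jar: Bystander: closed white jar, 84 mm across, 105 mm high, loose; origin at the centre of its underside.
- mirror_mount: Bystander: mirror on a post, about 122 mm high, bolted down; origin under its post.
- lens_mount: Bystander: lens ring on a post, about 115 mm high, bolted down; origin under its post.
- iris_mount: Bystander: small lens ring on a post, about 102 mm high, bolted down; origin under its post.

How it is judged:
By the outcome, as a careful person would: the job done as asked, in the order asked, and still so for the second after the job is handed in, with the robot touching nothing.
It also fails if it takes over 72 s, if anything falls off the work surface, if the arm or the gripper's body presses on something with over 40 N, if the wrist force passes 120 N, or if a joint passes its speed limit or range.

## Robot

A 7-joint arm with a two-finger parallel gripper is mounted at the origin on the work surface. World frame = base frame: x ahead of the robot, y to its left, z up, the work surface at z = 0. Lengths are in m, angles in rad, forces in N, time in s.
With the tool pointing down it reaches from about 0.4 to 0.9 m from the base axis. Payload 5.5 kg.
Tool frame: the origin (TCP) lies at the very end of the fingers, on their centre line; the grasp point (between the pads) lies 19 mm behind it; x points along the fingers, z is the direction in which the jaws open and shut, and the axes are right-handed (so a half turn about x gives the same grasp; the last joint's range is limited). The gripper opens to 85 mm and grips with 20 to 120 N. Pads are 22 mm wide; open, the fingers measure 114 mm over their backs; the gripper's body (76 mm by 85 mm) begins 54 mm behind the grasp point. The pads swing forward as they close: fully open they stand 13 mm farther back than shut.
Start: joints at [0.263, 0.501, -0.427, 1.55, 0.221, 1.138, -0.21], TCP at [0.65, 0, 0.231] pointing down, gripper open.
Joint ranges: [-2.88, 2.88], [-0.31, 2.03], [-1.54, 1.56], [0.2, 2.42], [-1.41, 4.55], [0.19, 2.02], [-2.57, 2.57]. Speed limits (rad/s): [2.57, 2.57, 3.14, 3.14, 3.14, 3.14, 3.14].

## Interface

Orientations are given as a rotation vector (axis times angle).
In Python, from cell import bot, vision gives the robot as it stands. The module is installed in compiled form; this text tells all that it offers.
- The arm moves only by the tool apply_moves, never from a script. Its argument "increments" is a list of rows, each a list of 6 numbers: the shift along the tool's x, y, z scaled (see below), then the turn, a rotation vector about the tool's x, y, z scaled (see below). In form: [[x, y, z, ax, ay, az], ...]. A call has exactly 5 rows; each row is the pose to reach, as a shift and turn from the pose commanded when the call began, along the tool's axes at that moment; what a row does not reach only later rows make up. The controller multiplies each number of a shift by 50 cm and each number of a turn by pi/4 rad. A row lasts 1/8 s, in which the tool goes at most 62.5 mm and 10.7 degrees, less where a joint would pass 70% of its speed; a pose out of reach is approached as far as the arm can. A call with a number of a shift or a turn outside -1 to 1 is refused whole. A call with a gripper value outside its range is refused whole. "grip" is the opening, from -1 (shut) to 1 (fully open), set as the call begins (left out, the last holds). The fingers move at their own pace and stop on an object; "newtons" is the grip in N (left out, the last holds). Time passes only in rows, so rows that repeat a pose let the fingers close, or fill a call up. It gives the time, the measured TCP pose, the force and the opening at its end, in the units of the state.
- bot.read_state(): the state, without advancing time (a new reading comes with each control period).
- vision.read_camera(name): name is "scene" or "side" or "wrist"; returns the picture (480x640x3 uint8, red, green, blue); there is no depth.
- vision.camera_model(name): a dict with "intrinsics" (3x3 intrinsics, pixels), "k1" (the pictures are not rectified: a ray, as slopes to the right and down, at radius r is drawn at 1 + k1 r^2 times it, then the intrinsics apply), "extrinsics" (4x4, takes a point from world to camera coordinates). Camera axes: x right, y up, looking along -z (the intrinsics and any distortion apply to the point x, -y, -z); pixel columns grow to the right and rows downward; lengths in m; the calibration is good to about 2 mm. A picture is of the moment at which its call begins: read the wrist's pose just before it. camera_model takes no time and is no camera call; for the wrist camera it gives the pose at the moment of the call.
- bot.finish_job(): hands the job in, once; it reports no verdict.
The state is a dict: "time_s": time; "joints": joint angles; "qvel": joint speeds; "joint_efforts": joint torques, N m; "position": TCP position; "eef_rot": TCP orientation; "ft_force": force on the tool from outside, world axes, zero at the start; "ft_torque": the same for the moment, N m; "finger_gap": opening from 0.0 (shut) to 1.0 (fully open).
Only numpy, scipy, OpenCV 4.12 (cv2) and the standard library are available. Lean on these libraries where they do the work, as an engineer would, in place of code of your own. Each camera call takes 0.05 s, during which the arm holds its last target.

## Working session

There is one attempt and no reset: what is moved stays moved. The work goes in short steps, Python scripts to look and compute and a tool call to move; the robot and the scene stay as the last step left them, time stands still between calls to the robot, and variables do not carry over. Pictures are saved under pics/ and viewed, and the job is handed in when it is done.

Besides the shell and the picture viewer there is one more tool, called after "Emit:" as a command line: name --pt "numbers of a row" for each row, then --argument value for the rest. apply_moves: Moves the arm, as the interface text tells. Its arguments: {"type":"object","properties":{"increments":{"type":"array","items":{"type":"array","items":{"type":"number","minimum":-1,"maximum":1}}},"grip":{"type":"number"},"newtons":{"type":"number"}},"required":["increments"]}

```bash
ls; mkdir -p pics; python3 - <<'E'
from cell import bot, vision
import cv2
print(bot.read_state())
for n in ["scene","side","wrist"]:
    m=vision.camera_model(n)
    print(n,m)
    im=vision.read_camera(n)
    cv2.imwrite(f"pics/{n}0.png",im[:,:,::-1])
E
```

```text
pics
{'time_s': 0.0, 'joints': array([ 0.26319851,  0.5018227 , -0.42677097,  1.55144597,  0.22078714,
        1.13831072, -0.2103034 ]), 'qvel': array([-0.0015217 , -0.00151544, -0.00202836,  0.00024388, -0.00067799,
       -0.00124101, -0.00083876]), 'joint_efforts': array([ 1.57038257e-04, -5.69523740e+01, -5.81651285e+00, -2.80938792e+01,
        1.07328620e-02,  1.20940185e-02,  1.30241034e-05]), 'position': array([ 6.49306333e-01, -5.35675960e-05,  2.30275008e-01]), 'eef_rot': array([2.41730807e-05, 1.57273074e+00, 6.97357664e-05]), 'ft_force': array([-0.38880112,  0.24626327,  0.78358692]), 'ft_torque': array([0.02335244, 0.02232655, 0.03595477]), 'finger_gap': 1.000782387428664}
scene {'intrinsics': array([[478.84358603,   0.        , 319.22173154],
       [  0.        , 478.84358603, 239.74983355],
       [  0.        ,   0.        ,   1.        ]]), 'k1': -0.057690880630182684, 'extrinsics': array([[-4.51343260e-01,  8.92349484e-01, -1.28827488e-03,
         2.64537156e-01],
       [-7.51420771e-01, -3.79283166e-01,  5.39917683e-01,
         3.92212152e-01],
       [ 4.8130
[... 479 characters left out ...]
8, -0.12053779],
       [-0.12149737, -0.81785059,  0.56245782, -1.0380884 ],
       [ 0.        ,  0.        ,  0.        ,  1.        ]])}
wrist {'intrinsics': array([[340.95062156,   0.        , 317.12378317],
       [  0.        , 340.95062156, 244.44880227],
       [  0.        ,   0.        ,   1.        ]]), 'k1': -0.03852960350448741, 'extrinsics': array([[ 9.99998133e-01,  9.54233269e-04, -1.68034915e-03,
        -6.48756292e-01],
       [-1.41248922e-03,  9.54369211e-01, -2.98625875e-01,
         3.96777551e-02],
       [ 1.31871475e-03,  2.98627691e-01,  9.54368777e-01,
        -3.79610741e-01],
       [ 0.00000000e+00,  0.00000000e+00,  0.00000000e+00,
         1.00000000e+00]])}
```

View pics/scene0.png

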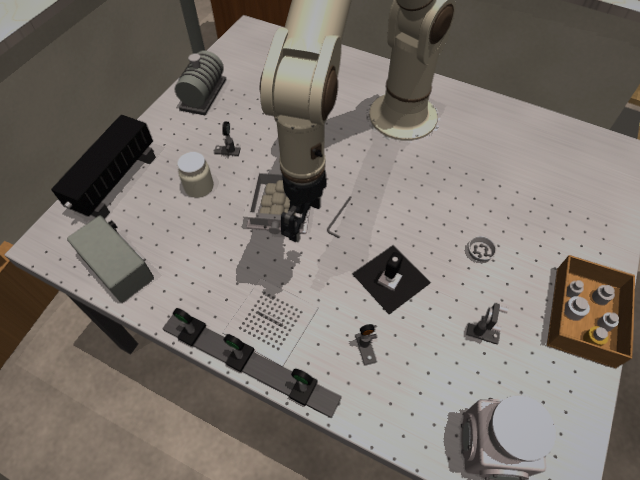

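View pics/side0.png

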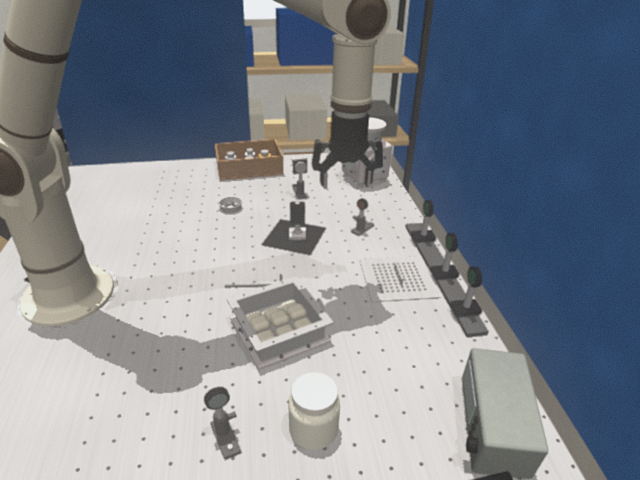

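View pics/wrist0.png

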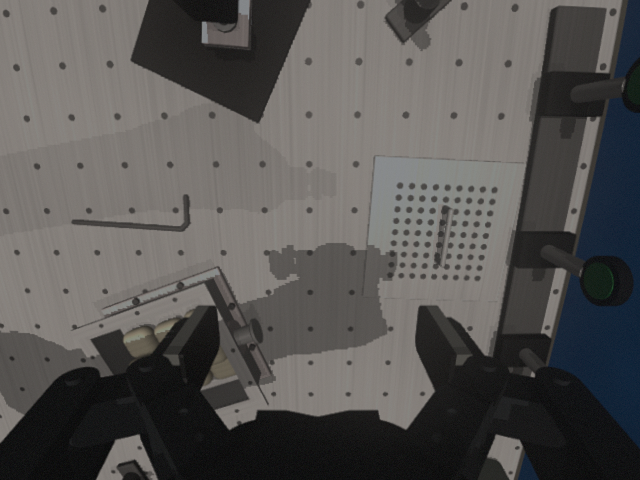

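```bash
cat > h.py <<'E'
import numpy as np, cv2
from cell import bot, vision
def cam(n):
    m=vision.camera_model(n); return m["intrinsics"],m["k1"],m["extrinsics"]
def ray(c,u,v):
    K,k,E=c
    p=cv2.undistortPoints(np.array([[[u,v]]],float),K,np.array([k,0,0,0,0.]))[0,0]
    d=E[:3,:3].T@np.array([p[0],-p[1],-1.]); o=-E[:3,:3].T@E[:3,3]
    return o,d/np.linalg.norm(d)
def plane(c,u,v,z):
    o,d=ray(c,u,v); return o+d*(z-o[2])/d[2]
def proj(c,P):
    K,k,E=c
    q=E[:3,:3]@np.array(P,float)+E[:3,3]; a=np.array([q[0],-q[1]])/-q[2]
    a=a*(1+k*(a@a)); return K[0,0]*a[0]+K[0,2],K[1,1]*a[1]+K[1,2]
def tri(l):
    A=np.zeros((3,3));b=np.zeros(3)
    for o,d in l:
        M=np.eye(3)-np.outer(d,d);A+=M;b+=M@o
    return np.linalg.solve(A,b)
def crop(f,out,x0,y0,x1,y1,s):
    im=cv2.imread(f)[y0:y1,x0:x1]; cv2.imwrite(out,cv2.resize(im,None,fx=s,fy=s,interpolation=cv2.INTER_CUBIC))
E
python3 - <<'E'
from h import *
crop("pics/scene0.png","pics/c1.png",340,230,440,320,8)
crop("pics/side0.png","pics/c2.png",250,190,340,265,8)
crop("pics/side0.png","pics/c3.png",220,265,340,370,6)
crop("pics/wrist0.png","pics/c4.png",60,250,300,430,3)
crop("pics/scene0.png","pics/c5.png",225,160,325,250,6)
a=cv2.imread("pics/c5.png");b=cv2.imread("pics/c4.png");
print(a.shape,b.shape)
E
```

```text
(540, 600, 3) (540, 720, 3)
```

View pics/c1.png

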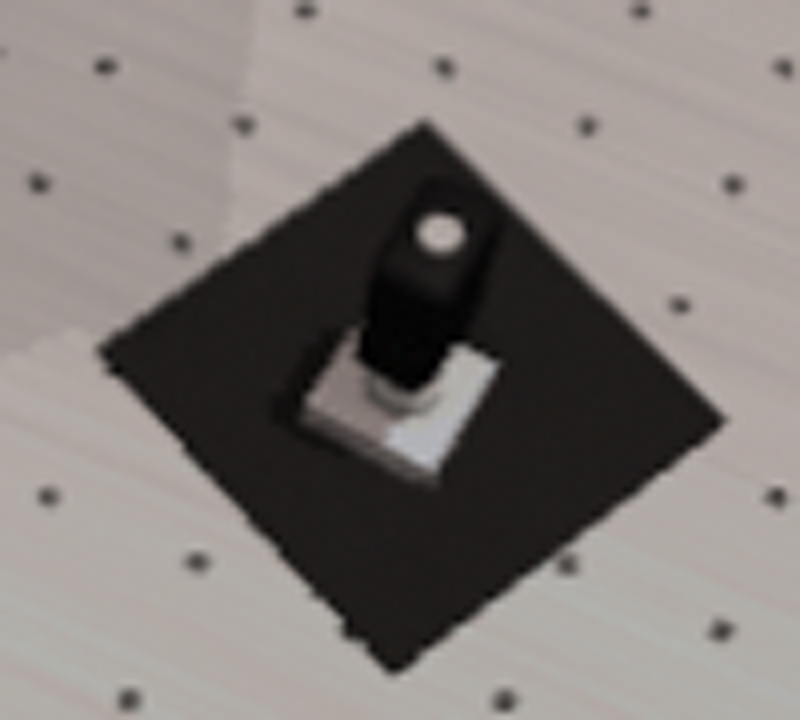

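View pics/c2.png

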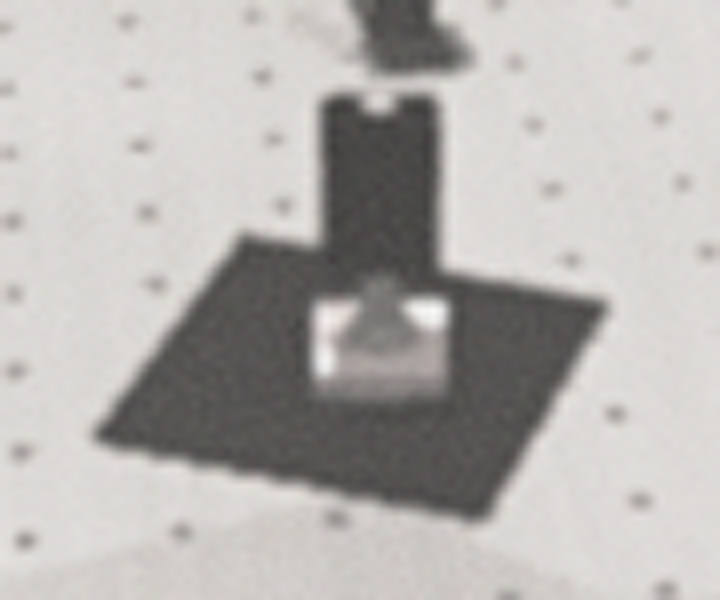

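View pics/c3.png

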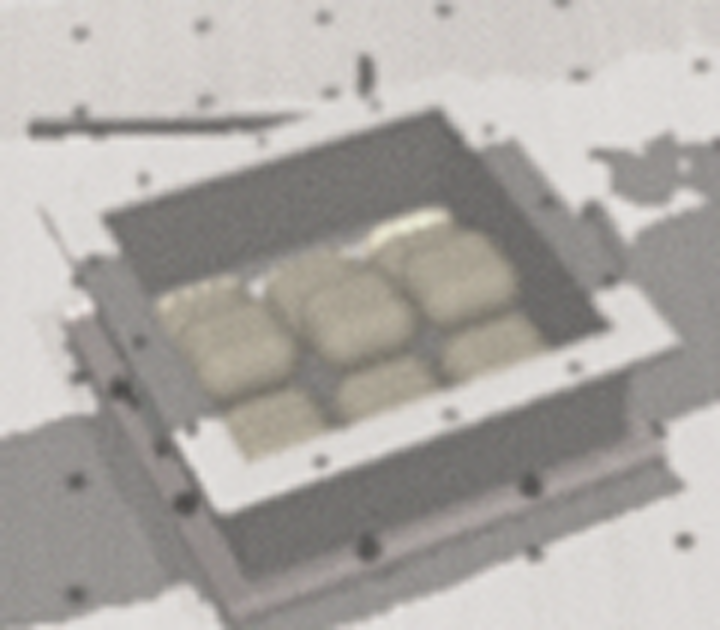

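View pics/c4.png

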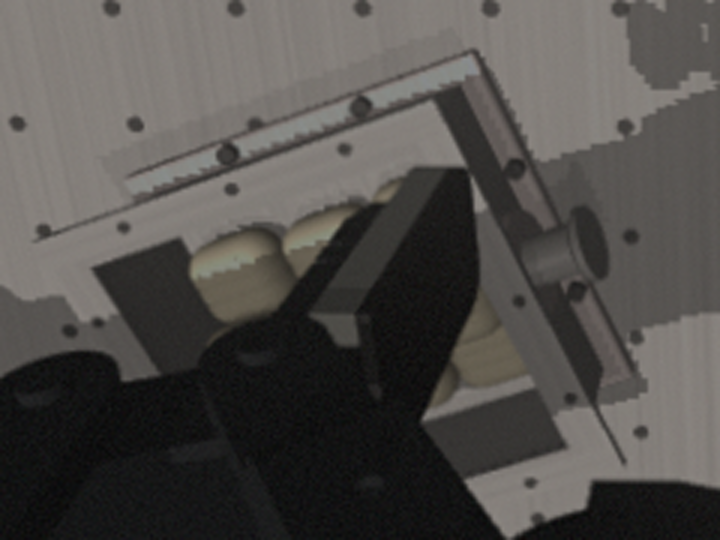

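View pics/c5.png

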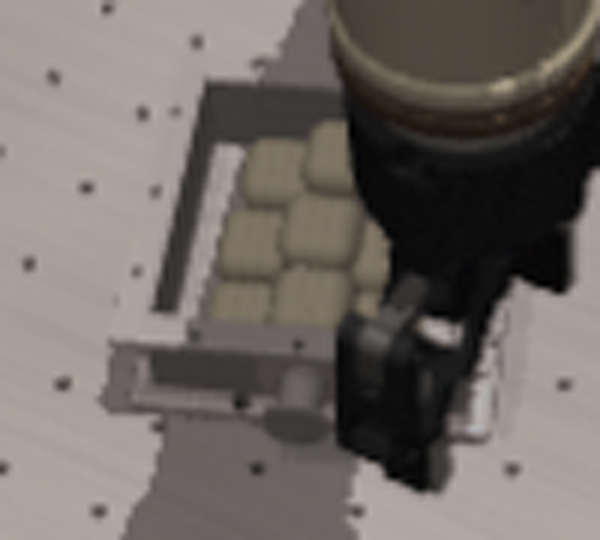

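```bash
python3 - <<'E'
from h import *
s=cam("scene");d=cam("side");w=cam("wrist")
def show(n,c,pts,z,off,k):
    P=[plane(c,p[0]/k+off[0],p[1]/k+off[1],z) for p in pts]
    print(n,[tuple(np.round(p[:2],4)) for p in P],"edges",[(round(float(np.linalg.norm((b-a)[:2])),4),round(float(np.degrees(np.arctan2(*(b-a)[1::-1]))),1)) for a,b in zip(P,P[1:]+P[:1])])
show("foot scene",s,[(302,400),(437,468),(498,366)],.016,(340,230),8)
show("foot scene bot",s,[(302,418),(437,488)],.004,(340,230),8)
show("foot side bot front",d,[(315,400),(447,400)],.004,(250,190),8)
show("foot side top front",d,[(312,375),(450,372)],.016,(250,190),8)
show("foot side top back",d,[(318,300),(447,300)],.016,(250,190),8)
show("grip top side",d,[(322,100),(440,97)],.106,(250,190),8)
show("grip dot scene",s,[(440,233)],.106,(340,230),8)
show("grip dot side",d,[(380,100)],.106,(250,190),8)
show("mat scene",s,[(425,120),(725,420),(393,672),(100,348)],.004,(340,230),8)
show("mat side",d,[(243,235),(608,303),(482,520),(95,437)],.004,(250,190),8)
show("rim inner side",d,[(105,215),(435,108),(605,325),(245,460)],.058,(220,265),6)
show("flange outer wrist",w,[(35,240),(435,98),(625,462)],.058,(60,250),3)
show("inner wrist",w,[(92,268),(0,0),(565,445)],.058,(60,250),3)
show("inner scene",s,[(155,310),(208,82)],.058,(225,160),6)
show("flange side near",d,[(680,345),(230,515)],.058,(220,265),6)
o=[ray(s,440/8+340,233/8+230),ray(d,380/8+250,100/8+190)]
print(tri(o))
E
```

```text
foot scene [(np.float64(0.584), np.float64(0.1593)), (np.float64(0.587), np.float64(0.205)), (np.float64(0.546), np.float64(0.2087))] edges [(0.0458, 86.2), (0.0412, 175.0), (0.0623, -52.4)]
foot scene bot [(np.float64(0.5834), np.float64(0.1604)), (np.float64(0.587), np.float64(0.2067))] edges [(0.0465, 85.5), (0.0465, -94.5)]
foot side bot front [(np.float64(0.5389), np.float64(0.1635)), (np.float64(0.5832), np.float64(0.1584))] edges [(0.0445, -6.5), (0.0445, 173.5)]
foot side top front [(np.float64(0.5378), np.float64(0.1607)), (np.float64(0.584), np.float64(0.1573))] edges [(0.0463, -4.2), (0.0463, 175.8)]
foot side top back [(np.float64(0.5442), np.float64(0.2073)), (np.float64(0.5885), np.float64(0.2023))] edges [(0.0446, -6.4), (0.0446, 173.6)]
grip top side [(np.float64(0.5449), np.float64(0.1873)), (np.float64(0.5835), np.float64(0.1851))] edges [(0.0387, -3.3), (0.0387, 176.7)]
grip dot scene [(np.float64(0.5644), np.float64(0.184))] edges [(0.0, 0.0)]
grip dot side [(np.float64(0.5638), np.float64(0.1852))] edges [(0.0, 0.0)]
mat scene [(np.float64(0.4655), np.float64(0.1
[... 742 characters left out ...]
np.float64(0.384), np.float64(-0.1197)), (np.float64(0.5359), np.float64(-0.0631)), (np.float64(0.5932), np.float64(-0.2144))] edges [(0.1621, 20.4), (0.1619, -69.3), (0.2296, 155.6)]
inner wrist [(np.float64(0.403), np.float64(-0.1309)), (np.float64(0.3925), np.float64(-0.0287)), (np.float64(0.5707), np.float64(-0.2066))] edges [(0.1028, 95.9), (0.2518, -45.0), (0.184, 155.7)]
inner scene [(np.float64(0.5709), np.float64(-0.2047)), (np.float64(0.4508), np.float64(-0.2497))] edges [(0.1283, -159.5), (0.1283, 20.5)]
flange side near [(np.float64(0.5912), np.float64(-0.2175)), (np.float64(0.4416), np.float64(-0.2745))] edges [(0.1601, -159.1), (0.1601, 20.9)]
[0.56404529 0.18419424 0.10626104]
```

Emit:
apply_moves --pt "0 0.04 -0.02 0.2 0 0" --pt "0 0.08 -0.04 0.4 0 0" --pt "0 0.12 -0.06 0.6 0 0" --pt "0 0.16 -0.08 0.8 0 0" --pt "0 0.2 -0.1 1 0 0" --grip 1

```text
time_s: 0.78
position: [0.5994, 0.1006, 0.2309]
eef_rot: [0.618, 1.482, -0.618]
ft_force: [0.6, -0.6, -0.1]
finger_gap: 0.997
```

```bash
cat >> h.py <<'E'
from scipy.spatial.transform import Rotation as Ro
def Rj(psi):
    c,s=np.cos(np.radians(psi)),np.sin(np.radians(psi))
    return np.array([[0,-s,c],[0,c,s],[-1,0,0]],float)
def inc(p0,psi0,p1,psi1):
    "increments (scaled) from commanded pose p0,psi0 to p1,psi1"
    d=Rj(psi0).T@(np.array(p1)-np.array(p0))/.5
    return np.round(d,4),"turn ax",round(-np.radians(psi1-psi0)/(np.pi/4),4)
def yaw():
    R=Ro.from_rotvec(bot.read_state()["eef_rot"]).as_matrix()
    return R
E
python3 - <<'E'
from h import *
s=bot.read_state();R=yaw();print(s["joints"].round(2),np.degrees(np.arctan2(R[1,2],R[0,2])),R[:,0].round(4))
print(inc(s["position"],-45,[.5645,.1835,.2],-90))
im=vision.read_camera("wrist");cv2.imwrite("pics/w1.png",im[:,:,::-1])
im=vision.read_camera("scene");cv2.imwrite("pics/s1.png",im[:,:,::-1])
E
```

```text
[ 0.02  0.41 -0.31  1.67  0.14  1.09 -1.11] -45.29304348692659 [-7.e-04 -0.e+00 -1.e+00]
(array([ 0.0619,  0.0679, -0.1665]), 'turn ax', np.float64(1.0))
```

View pics/w1.png

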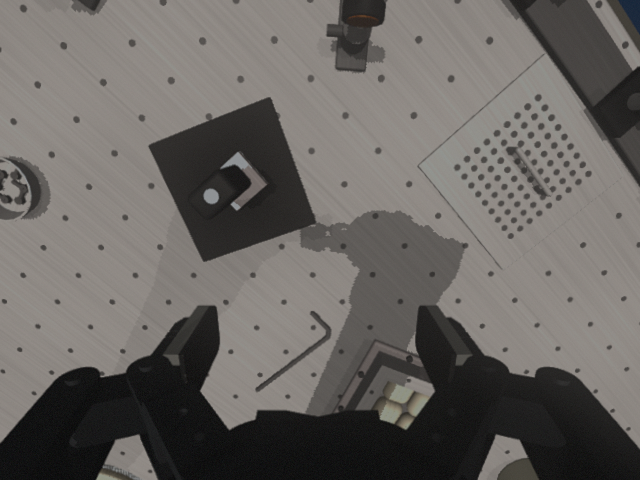

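View pics/s1.png

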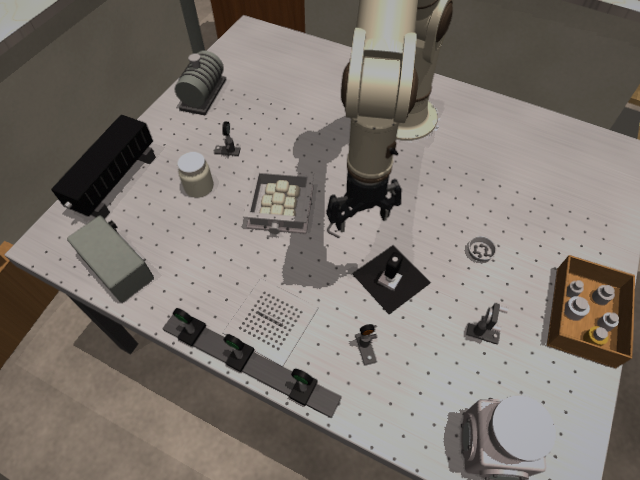

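```bash
python3 - <<'E'
from h import *
crop("pics/w1.png","pics/c6.png",180,140,280,220,8)
crop("pics/s1.png","pics/c7.png",235,165,325,240,8)
E
```

```text
(no output)
```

View pics/c6.png

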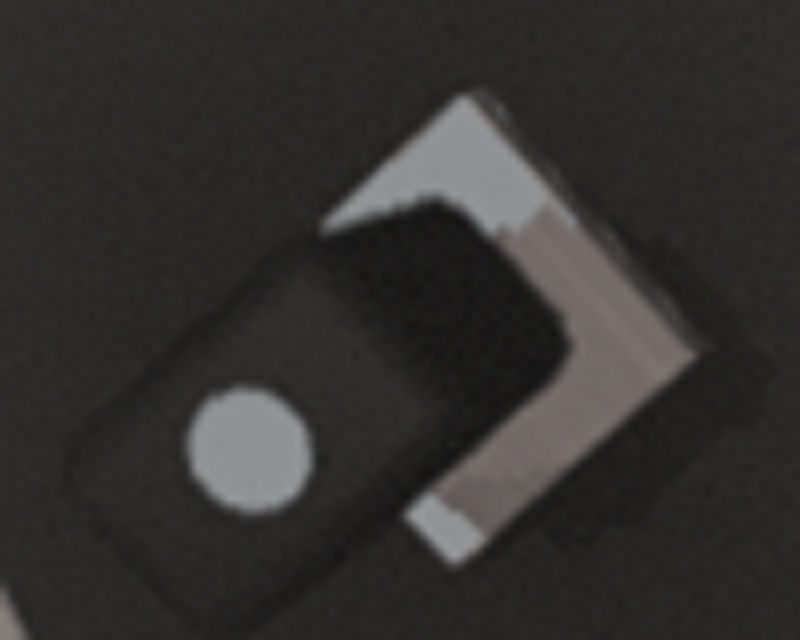

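View pics/c7.png

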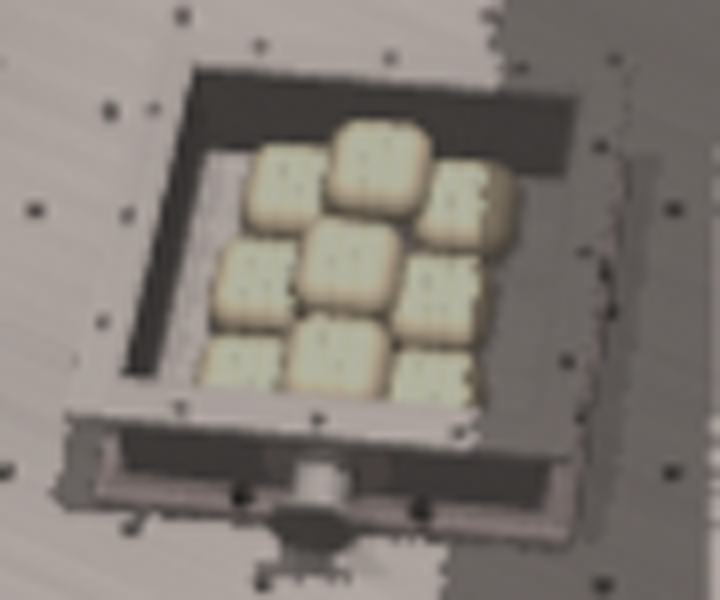

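```bash
cat >> h.py <<'E'
C=np.array([.487,-.168]);CY=20.5
def cellxy(p):
    a=np.radians(CY);d=np.array(p)[:2]-C
    return np.array([d@[np.cos(a),np.sin(a)],d@[-np.sin(a),np.cos(a)]])
def world(cx,cy):
    a=np.radians(CY);return C+cx*np.array([np.cos(a),np.sin(a)])+cy*np.array([-np.sin(a),np.cos(a)])
E
python3 - <<'E'
from h import *
w=cam("wrist")
P=[plane(w,u/8+180,v/8+140,.016)[:2] for u,v in [(470,92),(700,352),(455,568)]]
print(np.round(P,4),[np.degrees(np.arctan2(*(b-a)[::-1])) for a,b in zip(P,P[1:])],"centre",(P[0]+P[2])/2)
print("dot",plane(w,250/8+180,452/8+140,.106))
s=cam("scene")
Q=[plane(s,u/8+235,v/8+165,.058)[:2] for u,v in [(195,68),(577,96),(120,377)]]
print("inner",np.round(Q,4),"centre",(Q[1]+Q[2])/2,[np.degrees(np.arctan2(*(b-Q[0])[::-1])) for b in Q[1:]])
print("proud",[cellxy(plane(s,u/8+235,v/8+165,.0495)).round(4) for u,v in [(380,165),(352,262),(338,355)]])
print("flat",[cellxy(plane(s,u/8+235,v/8+165,.034)).round(4) for u,v in [(288,185),(465,203),(257,282),(440,300),(243,370),(435,385)]])
print("port",cellxy(plane(s,310/8+235,520/8+165,.04)))
E
```

```text
[[0.5861 0.2048]
 [0.5827 0.1617]
 [0.5384 0.1653]] [np.float64(-94.44790495830443), np.float64(175.3449641676391)] centre [0.56224821 0.18505949]
dot [0.56130976 0.18541388 0.106     ]
inner [[ 0.4506 -0.2507]
 [ 0.4033 -0.129 ]
 [ 0.5731 -0.2058]] centre [ 0.48816806 -0.16741763] [np.float64(111.25025377772343), np.float64(20.120863104990793)]
proud [array([-0.0348,  0.0027]), array([ 0.0069, -0.0003]), array([0.045 , 0.0011])]
flat [array([-0.0351, -0.0301]), array([-0.0339,  0.0309]), array([ 0.0069, -0.0336]), array([0.0077, 0.0284]), array([ 0.0433, -0.032 ]), array([0.0425, 0.0318])]
port [0.10357783 0.00070571]
```

```bash
python3 - <<'E'
from h import *
p=bot.read_state()["position"]
print(p,inc(p,-45.2,[.5635,.1845,.17],-90.2))
E
```

```text
[0.59856851 0.10346083 0.23122155] (array([ 0.1224,  0.0644, -0.1644]), 'turn ax', np.float64(1.0))
```

Emit:
apply_moves --pt "0.025 0.013 -0.033 0.2 0 0" --pt "0.05 0.026 -0.066 0.4 0 0" --pt "0.075 0.039 -0.099 0.6 0 0" --pt "0.1 0.052 -0.132 0.8 0 0" --pt "0.122 0.0645 -0.165 1 0 0"

```text
time_s: 1.5
position: [0.5647, 0.1803, 0.1695]
eef_rot: [1.21, 1.208, -1.212]
ft_force: [-0.8, 0.7, 0.8]
finger_gap: 1.001
```

```bash
python3 - <<'E'
from h import *
for i in range(4):
    s=bot.read_state();print(s["time_s"],s["position"],s["qvel"].round(3).max())
    im=vision.read_camera("wrist")
cv2.imwrite("pics/w2.png",im[:,:,::-1])
R=yaw();a=np.degrees(np.arctan2(R[1,2],R[0,2]));print(a,R[:,0])
print(inc(s["position"],a,[.5635,.1845,.11],-94.6))
E
```

```text
1.5 [0.56474157 0.18026449 0.16953849] 0.222
1.55 [0.56244358 0.18330368 0.16812387] 0.282
1.6 [0.56298679 0.18232476 0.16885658] 0.133
1.65 [0.56409892 0.18106103 0.1696372 ] 0.025
-89.69539106468618 [-4.82783861e-05 -8.95290992e-04 -9.99999598e-01]
(array([ 0.1193, -0.0012, -0.0069]), 'turn ax', np.float64(0.109))
```

View pics/w2.png

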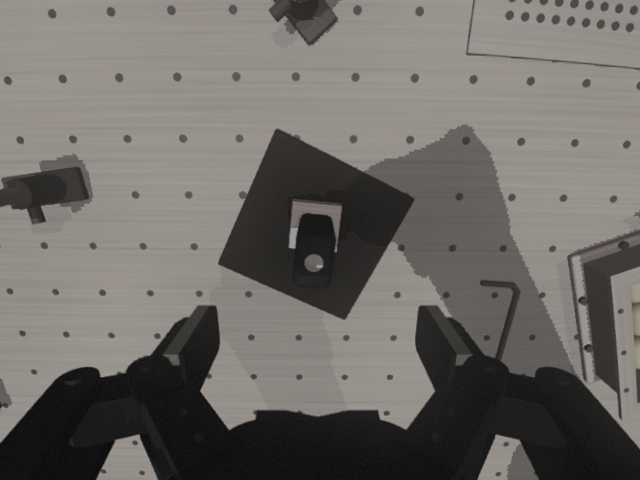

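```bash
python3 - <<'E'
from h import *
w=cam("wrist");s=bot.read_state()
print("tcp",s["position"], "dot",plane(w,314,263,.106))
crop("pics/w2.png","pics/c8.png",270,180,370,300,6)
P=[plane(w,u,v,.016)[:2] for u,v in [(290.5,197.5),(342,205)]];print(P)
E
```

```text
tcp [0.56494187 0.18020936 0.170242  ] dot [0.56361463 0.18195319 0.106     ]
[array([0.5909851 , 0.20331438]), array([0.5846092 , 0.15804219])]
```

View pics/c8.png

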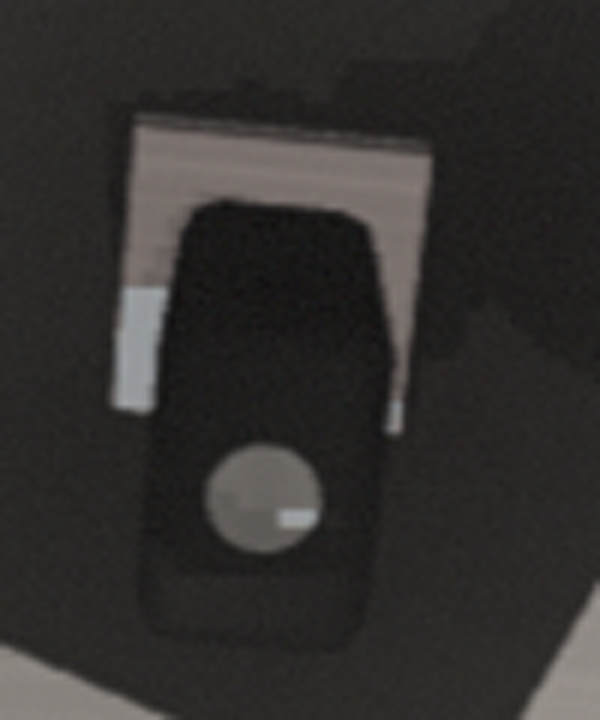

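```bash
python3 - <<'E'
from h import *
w=cam("wrist")
P=np.array([plane(w,u/6+270,v/6+180,.016)[:2] for u,v in [(135,126),(432,152),(400,435),(112,405)]]);print(P.mean(0))
e=P[[1,2]]-P[[0,3]];print(np.degrees(np.arctan2(e[:,1],e[:,0]))); e=P[[3,2]]-P[[0,1]];print(np.degrees(np.arctan2(e[:,1],e[:,0])))
print(inc([.5642,.1810,.1698],-90.0,[.5637,.1835,.115],-94.8))
E
```

```text
[0.56439933 0.18178134]
[-94.71078616 -95.92610089]
[174.47280272 175.19927528]
(array([ 0.1096, -0.001 , -0.005 ]), 'turn ax', np.float64(0.1067))
```

Emit:
apply_moves --pt "0.05 -0.001 -0.005 0.11 0 0" --pt "0.11 -0.001 -0.005 0.11 0 0" --pt "0.17 -0.001 -0.005 0.11 0 0" --pt "0.23 -0.001 -0.005 0.11 0 0" --pt "0.23 -0.001 -0.005 0.11 0 0"

```text
time_s: 2.33
position: [0.5631, 0.1813, 0.0536]
eef_rot: [1.268, 1.169, -1.275]
ft_force: [0.1, -0.5, 0.3]
finger_gap: 1.002
```

Emit:
apply_moves --pt "0 0 0 0 0 0" --pt "0 0 0 0 0 0" --pt "0 0 0 0 0 0" --pt "0 0 0 0 0 0" --pt "0 0 0 0 0 0" --grip -1 --newtons 100

```text
time_s: 2.95
position: [0.565, 0.1837, 0.0566]
eef_rot: [1.274, 1.166, -1.271]
ft_force: [-1.2, -1.1, 6.6]
finger_gap: 0.294
```

```bash
python3 - <<'E'
from h import *
s=bot.read_state();R=yaw();print(s["time_s"],s["position"],np.degrees(np.arctan2(R[1,2],R[0,2])),R[:,0],s["ft_force"],s["ft_torque"],s["finger_gap"])
for n in ["wrist","side"]: cv2.imwrite(f"pics/{n}3.png",vision.read_camera(n)[:,:,::-1])
crop("pics/side3.png","pics/c9.png",240,130,360,265,4)
E
```

```text
2.95 [0.56497712 0.18368478 0.05660687] -94.94345206549232 [ 2.06924950e-03  2.66598677e-04 -9.99997824e-01] [-1.1915678  -1.11045074  6.58168721] [-0.22492252  0.20311353  0.01075192] 0.2942106497094061
```

View pics/c9.png

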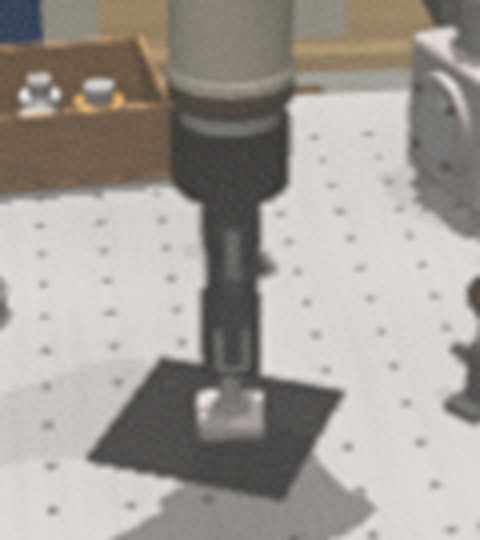

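View pics/wrist3.png

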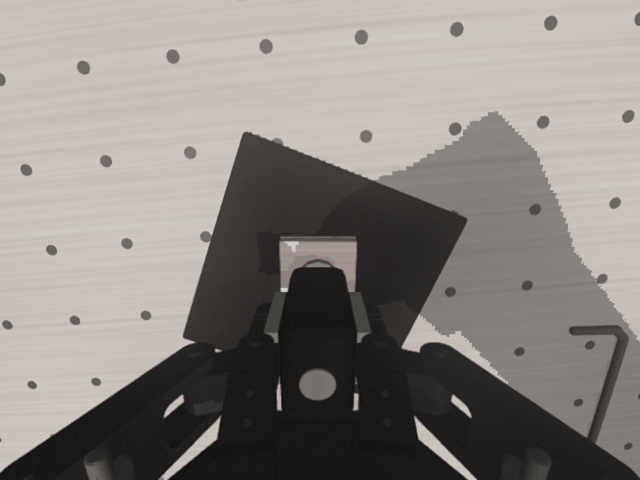

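```bash
python3 - <<'E'
from h import *
w=cam("wrist");s=bot.read_state();p=s["position"];R=yaw()
d=plane(w,318,384,.106);print(s["time_s"],p,"dot rel tool",R.T@(d-p))
P=np.array([plane(w,u,v,.016) for u,v in [(280,239),(356,239)]]).mean(0);print("foot far edge mid rel tool",R.T@(P-p))
p0=np.array([.564,.1835,.055])
print(inc(p0,-95,[.53,.03,.18],-69.5))
E
```

```text
3.05 [0.56495245 0.18368447 0.05658788] dot rel tool [-0.04941559 -0.00160495  0.00051941]
foot far edge mid rel tool [0.04063082 0.02187129 0.00071468]
(array([-0.25  , -0.041 ,  0.3118]), 'turn ax', np.float64(-0.5667))
```

Emit:
apply_moves --pt "-0.02 0 0 0 0 0" --pt "-0.06 0 0 0 0 0" --pt "-0.12 0 0 0 0 0" --pt "-0.2 0 0 0 0 0" --pt "-0.25 0 0 0 0 0"

```text
time_s: 3.68
position: [0.5646, 0.1841, 0.1834]
eef_rot: [1.274, 1.166, -1.27]
ft_force: [0.5, 0.2, -4.1]
finger_gap: 0.297
```

```bash
python3 - <<'E'
from h import *
s=bot.read_state();print(s["position"],world(-.036,0),world(.006,0),world(.041,0))
print(inc([.5645,.184,.181],-95,[*world(-.036,0),.181],-69.5))
print(inc([.5645,.184,.181],-95,[*world(-.036,0),.145],-69.5))
E
```

```text
[0.56457811 0.18412484 0.18342798] [ 0.4532798  -0.18060747] [ 0.49262003 -0.16589876] [ 0.52540356 -0.1536415 ]
(array([ 0.    , -0.158 ,  0.7458]), 'turn ax', np.float64(-0.5667))
(array([ 0.072 , -0.158 ,  0.7458]), 'turn ax', np.float64(-0.5667))
```

Emit:
apply_moves --pt "0 -0.012 0.06 -0.08 0 0" --pt "0 -0.036 0.17 -0.2 0 0" --pt "0 -0.06 0.28 -0.33 0 0" --pt "0 -0.084 0.39 -0.45 0 0" --pt "0 -0.106 0.5 -0.5667 0 0"

```text
time_s: 4.3
position: [0.4888, -0.0623, 0.1814]
eef_rot: [0.939, 1.358, -0.938]
ft_force: [0.7, -0.1, -4.5]
finger_gap: 0.294
```

```bash
python3 - <<'E'
from h import *
d=Rj(-95)@np.array([0,-.106,.5])*.5
p=np.array([.5645,.184,.181])+d
s=bot.read_state();print(s["position"],p)
print(inc(p,-69.5,[*world(-.036,0),.145],-69.5))
E
```

```text
[ 0.48879722 -0.06229702  0.18139664] [ 0.48991275 -0.06042942  0.181     ]
(array([ 0.072 , -0.1528,  0.1995]), 'turn ax', np.float64(-0.0))
```

Emit:
apply_moves --pt "0 -0.05 0.066 0 0 0" --pt "0 -0.1 0.133 0 0 0" --pt "0.02 -0.153 0.2 0 0 0" --pt "0.06 -0.153 0.2 0 0 0" --pt "0.072 -0.153 0.2 0 0 0"

```text
time_s: 4.92
position: [0.4521, -0.1812, 0.1441]
eef_rot: [0.942, 1.359, -0.942]
ft_force: [-0.0, 0.5, -3.8]
finger_gap: 0.293
```

```bash
python3 - <<'E'
from h import *
for n in ["wrist","side","scene"]: cv2.imwrite(f"pics/{n}4.png",vision.read_camera(n)[:,:,::-1])
s=bot.read_state();R=yaw();print(s["time_s"],s["position"],np.degrees(np.arctan2(R[1,2],R[0,2])),R[:,0],s["ft_force"])
print(s["joints"].round(2),"cell xy",cellxy(s["position"]))
crop("pics/side4.png","pics/c10.png",210,210,350,370,4)
E
```

```text
5.075 [ 0.45341939 -0.18041891  0.1447676 ] -69.3535101856702 [ 1.83534418e-04  4.17867450e-04 -9.99999896e-01] [-0.45216386  0.25954608 -4.54759887]
[ 0.39  0.3  -0.08  2.04  0.03  0.81 -0.92] cell xy [-0.03580322  0.00012773]
```

View pics/c10.png

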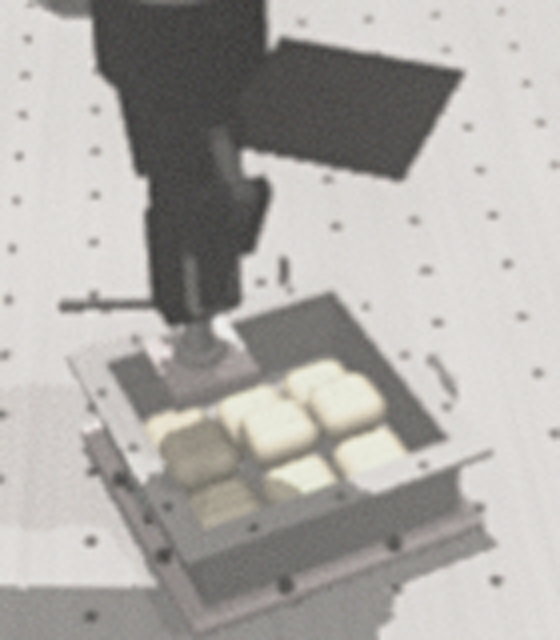

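View pics/wrist4.png

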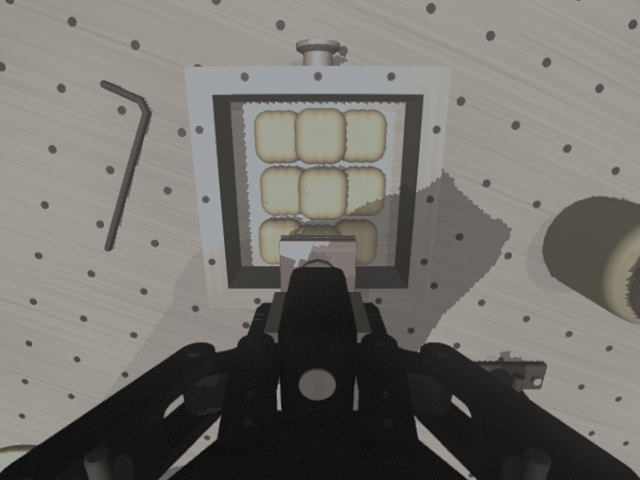

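```bash
python3 - <<'E'
from h import *
w=cam("wrist")
Q=np.array([plane(w,u,v,.058)[:2] for u,v in [(214,95),(423,95),(409,288),(229,288)]])
print("inner cell",[cellxy(q).round(4) for q in Q],Q.mean(0))
Q=np.array([plane(w,u,v,.058)[:2] for u,v in [(186,67),(451,67)]])
print("flange",[cellxy(q).round(4) for q in Q])
print("floor",[cellxy(plane(w,u,v,.012)).round(4) for u,v in [(231,101),(405,101)]])
for u,v,z in [(321,136,.0495),(323,193,.0495),(275,135,.034),(367,135,.034),(281,191,.034),(369,190,.034),(279,242,.034),(357,242,.034)]:
    print((u,v),cellxy(plane(w,u,v,z)).round(4))
E
```

```text
inner cell [array([0.0663, 0.065 ]), array([ 0.0667, -0.066 ]), array([-0.065 , -0.0678]), array([-0.0654,  0.0649])] [ 0.48794629 -0.1686939 ]
flange [array([0.0825, 0.0811]), array([ 0.0831, -0.082 ])]
floor [array([0.0672, 0.0654]), array([ 0.0677, -0.0659])]
(321, 136) [ 0.0416 -0.0023]
(323, 193) [ 0.0034 -0.004 ]
(275, 135) [0.0423 0.0302]
(367, 135) [ 0.0426 -0.0352]
(281, 191) [0.0025 0.027 ]
(369, 190) [ 0.0034 -0.0384]
(279, 242) [-0.0372  0.0297]
(357, 242) [-0.037 -0.031]
```

Emit:
apply_moves --pt "0.02 0 0 0 0 0" --pt "0.045 0 0 0 0 0" --pt "0.065 0 0 0 0 0" --pt "0.078 0 0 0 0 0" --pt "0.08 0 0 0 0 0"

```text
time_s: 5.7
position: [0.4526, -0.1812, 0.1036]
eef_rot: [0.941, 1.359, -0.941]
ft_force: [0.8, -0.2, -4.4]
finger_gap: 0.289
```

Emit:
apply_moves --pt "0.002 0 0 0 0 0" --pt "0.004 0 0 0 0 0" --pt "0.006 0 0 0 0 0" --pt "0.008 0 0 0 0 0" --pt "0.008 0 0 0 0 0"

```text
time_s: 6.32
position: [0.4539, -0.1816, 0.1016]
eef_rot: [0.941, 1.356, -0.941]
ft_force: [-1.9, 0.4, 7.1]
finger_gap: 0.29
```

Emit:
apply_moves --pt "0 0 0.014 0 0 0" --pt "0 0 -0.014 0 0 0" --pt "0 0 0.014 0 0 0" --pt "0 0 -0.014 0 0 0" --pt "0 0 0 0 0 0"

```text
time_s: 6.95
position: [0.4515, -0.1782, 0.0997]
eef_rot: [0.939, 1.362, -0.939]
ft_force: [-0.2, 1.4, -4.4]
finger_gap: 0.298
```

```bash
python3 - <<'E'
from h import *
for n in ["wrist","side"]: cv2.imwrite(f"pics/{n}5.png",vision.read_camera(n)[:,:,::-1])
s=bot.read_state();print(s["time_s"],s["position"],cellxy(s["position"]),s["ft_force"],s["ft_torque"])
crop("pics/side5.png","pics/c11.png",210,210,350,370,4)
E
```

```text
7.05 [ 0.45290801 -0.18131277  0.10010672] [-0.03659525 -0.00053044] [ 0.34204674 -0.36165708 -5.55504265] [-0.04366949  0.03780828  0.02272191]
```

View pics/c11.png

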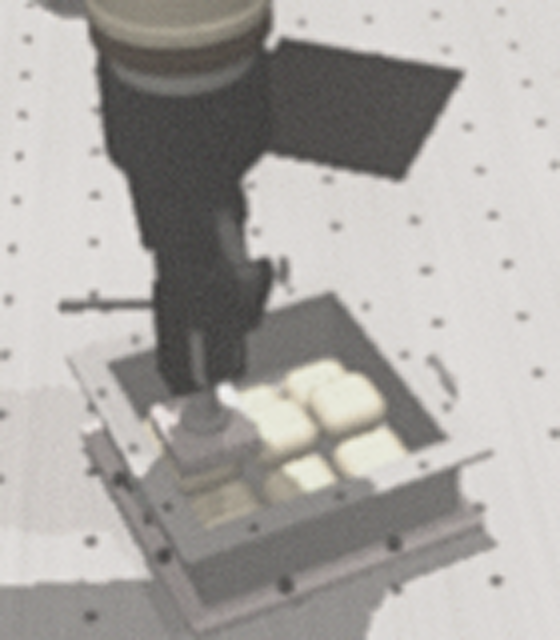

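View pics/wrist5.png

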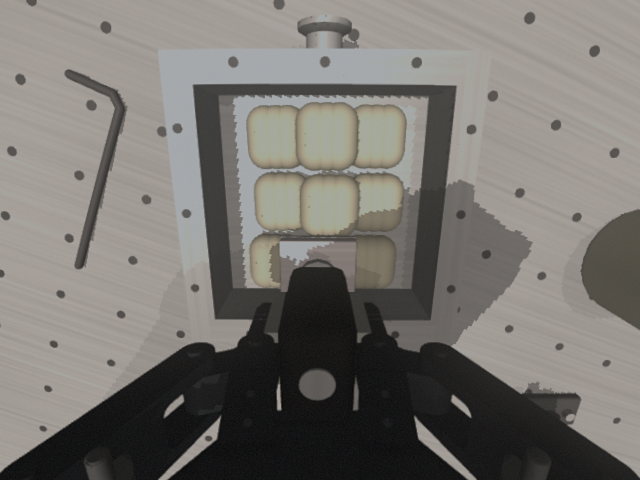

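Emit:
apply_moves --pt "0.003 0 0.014 0 0 0" --pt "0.003 0 -0.014 0 0 0" --pt "0.004 0 0.014 0 0 0" --pt "0.005 0 -0.014 0 0 0" --pt "0.006 0 0 0 0 0"

```text
time_s: 7.68
position: [0.4516, -0.1785, 0.0968]
eef_rot: [0.94, 1.362, -0.939]
ft_force: [-1.1, 1.2, -2.0]
finger_gap: 0.294
```

Emit:
apply_moves --pt "0.002 0 0.014 0 0 0" --pt "0.003 0 -0.014 0 0 0" --pt "0.004 0 0.014 0 0 0" --pt "0.005 0 -0.014 0 0 0" --pt "0.006 0 0 0 0 0"

```text
time_s: 8.3
position: [0.4521, -0.1796, 0.0939]
eef_rot: [0.94, 1.361, -0.94]
ft_force: [0.3, 0.8, -4.5]
finger_gap: 0.293
```

Emit:
apply_moves --pt "0.001 0 0.014 0 0 0" --pt "0.001 0 -0.014 0 0 0" --pt "0.002 0 0.014 0 0 0" --pt "0.002 0 -0.014 0 0 0" --pt "0.003 0 0 0 0 0"

```text
time_s: 8.93
position: [0.4523, -0.1796, 0.0925]
eef_rot: [0.94, 1.361, -0.939]
ft_force: [-1.1, 0.8, -2.9]
finger_gap: 0.292
```

Emit:
apply_moves --pt "0.002 0 0.014 0 0 0" --pt "0.003 0 -0.014 0 0 0" --pt "0.004 0 0.014 0 0 0" --pt "0.005 0 -0.014 0 0 0" --pt "0.006 0 0 0 0 0"

```text
time_s: 9.55
position: [0.4525, -0.1796, 0.0895]
eef_rot: [0.94, 1.36, -0.939]
ft_force: [-0.1, 0.1, -4.7]
finger_gap: 0.295
```

```bash
python3 - <<'E'
from h import *
for n in ["wrist","side"]: cv2.imwrite(f"pics/{n}6.png",vision.read_camera(n)[:,:,::-1])
s=bot.read_state();print(s["time_s"],s["position"],cellxy(s["position"]),s["ft_force"],s["ft_torque"])
crop("pics/side6.png","pics/c12.png",210,210,350,370,4)
E
```

```text
9.65 [ 0.45346591 -0.18205833  0.08987786] [-0.03633378 -0.00142416] [-0.94592141 -0.47606932 -4.56198998] [-0.06807581  0.02106202  0.05084846]
```

View pics/c12.png

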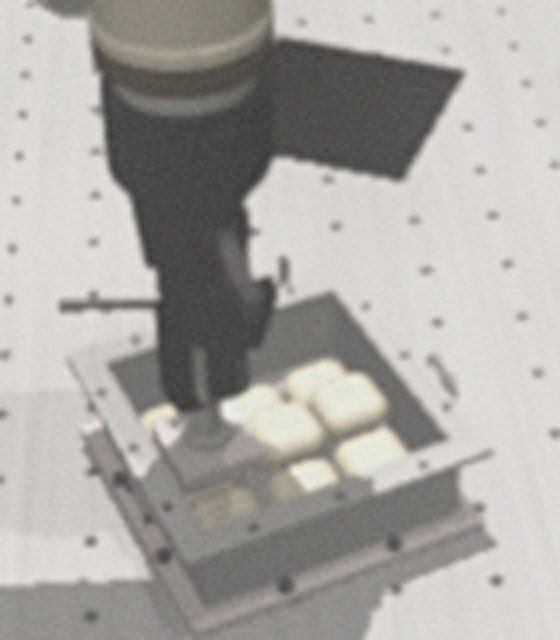

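View pics/wrist6.png

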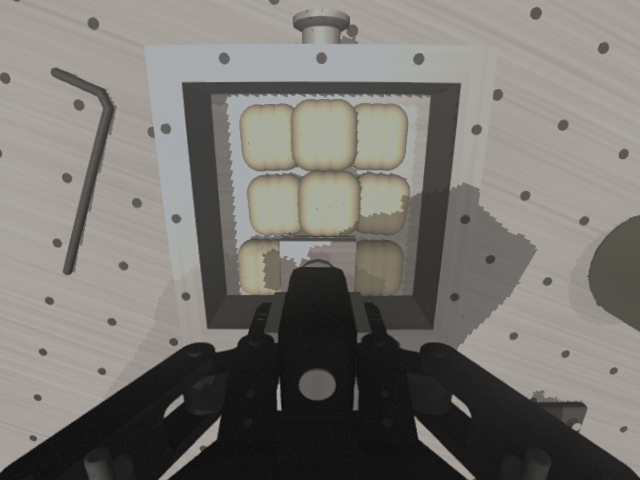

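Emit:
apply_moves --pt "0.003 0 0.014 0 0 0" --pt "0.003 0 -0.014 0 0 0" --pt "0.004 0 0.014 0 0 0" --pt "0.005 0 -0.014 0 0 0" --pt "0.006 0 0 0 0 0"

```text
time_s: 10.28
position: [0.4524, -0.1795, 0.0865]
eef_rot: [0.94, 1.361, -0.939]
ft_force: [0.2, -0.0, -4.7]
finger_gap: 0.29
```

Emit:
apply_moves --pt "0.001 0 0.014 0 0 0" --pt "0.001 0 -0.014 0 0 0" --pt "0.002 0 0.014 0 0 0" --pt "0.003 0 -0.014 0 0 0" --pt "0.004 0 0 0 0 0"

```text
time_s: 10.9
position: [0.4526, -0.1765, 0.0862]
eef_rot: [0.942, 1.362, -0.938]
ft_force: [-6.8, 14.9, 27.5]
finger_gap: 0.293
```

Emit:
apply_moves --pt "-0.006 0 0 0 0 0" --pt "-0.02 0 0 0 0 0" --pt "-0.05 0 0 0 0 0" --pt "-0.08 0 0 0 0 0" --pt "-0.08 0 0 0 0 0"

```text
time_s: 11.52
position: [0.4545, -0.1819, 0.1266]
eef_rot: [0.942, 1.354, -0.94]
ft_force: [0.1, -0.5, -4.9]
finger_gap: 0.295
```

```bash
python3 - <<'E'
from h import *
for n in ["wrist","side","scene"]: cv2.imwrite(f"pics/{n}7.png",vision.read_camera(n)[:,:,::-1])
s=bot.read_state();R=yaw();print(s["time_s"],s["position"],cellxy(s["position"]),s["ft_force"],np.degrees(np.arctan2(R[1,2],R[0,2])))
crop("pics/side7.png","pics/c13.png",210,210,350,370,4)
E
```

```text
11.675 [ 0.45281067 -0.18132378  0.12471841] [-0.03669028 -0.00050666] [-0.34013907 -0.38400118 -4.24901613] -69.4614057526553
```

View pics/c13.png

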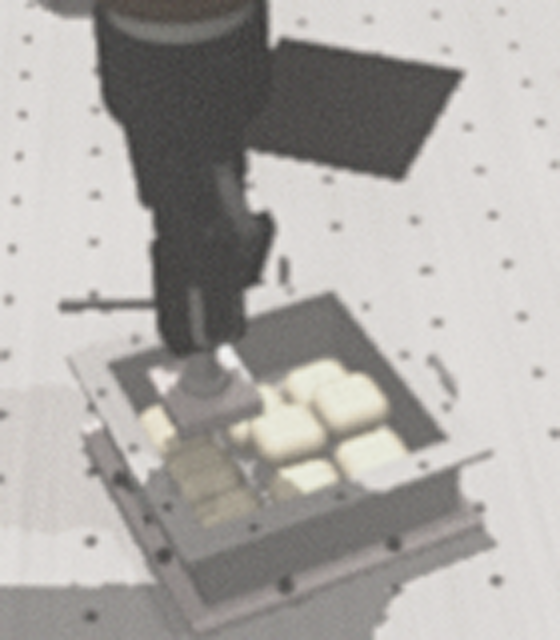

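View pics/wrist7.png

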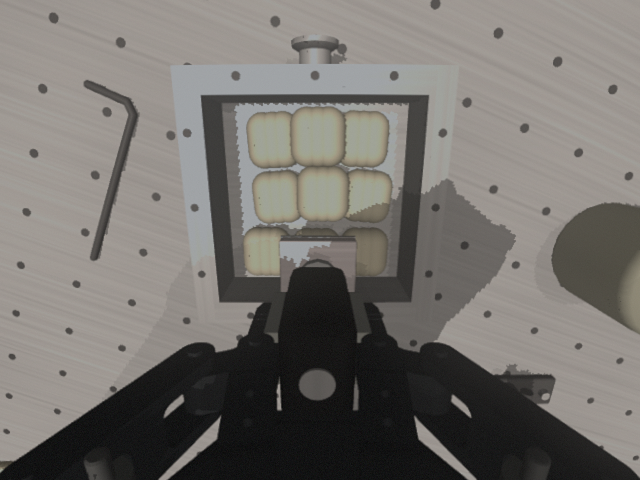

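```bash
python3 - <<'E'
from h import *
w=cam("wrist")
for u,v,z in [(318,136,.0495),(324,193,.0495),(271,139,.034),(366,138,.034),(276,196,.034),(370,196,.034),(264,251,.034),(366,251,.034)]:
    print((u,v),cellxy(plane(w,u,v,z)).round(4))
p=np.array([*world(-.036,0),.1255])
print(inc(p,-69.5,[*world(.004,-.003),.1255],-69.5),inc(p,-69.5,[*world(.004,-.003),.103],-69.5))
E
```

```text
(318, 136) [ 0.0406 -0.001 ]
(324, 193) [ 0.0056 -0.0049]
(271, 139) [0.0388 0.0298]
(366, 138) [ 0.0395 -0.0325]
(276, 196) [0.0011 0.0277]
(370, 196) [ 0.0012 -0.0369]
(264, 251) [-0.0388  0.0378]
(366, 251) [-0.0386 -0.0359]
(array([0.   , 0.08 , 0.006]), 'turn ax', np.float64(-0.0)) (array([0.045, 0.08 , 0.006]), 'turn ax', np.float64(-0.0))
```

Emit:
apply_moves --pt "0 0.03 0.004 0 0 0" --pt "0 0.06 0.008 0 0 0" --pt "0.015 0.08 0.008 0 0 0" --pt "0.035 0.08 0.008 0 0 0" --pt "0.044 0.08 0.008 0 0 0"

```text
time_s: 12.3
position: [0.4906, -0.1707, 0.1012]
eef_rot: [0.94, 1.361, -0.942]
ft_force: [0.8, 0.1, -4.8]
finger_gap: 0.292
```

Emit:
apply_moves --pt "0.003 0 0 0 0 0" --pt "0.005 0 0.014 0 0 0" --pt "0.005 0 -0.014 0 0 0" --pt "0.005 0 0.014 0 0 0" --pt "0.005 0 0 0 0 0"

```text
time_s: 12.92
position: [0.4926, -0.1727, 0.1008]
eef_rot: [0.942, 1.355, -0.943]
ft_force: [-0.6, 0.8, -4.8]
finger_gap: 0.298
```

Emit:
apply_moves --pt "0.003 0 0.014 0 0 0" --pt "0.003 0 -0.014 0 0 0" --pt "0.004 0 0.014 0 0 0" --pt "0.005 0 -0.014 0 0 0" --pt "0.006 0 0 0 0 0"

```text
time_s: 13.55
position: [0.491, -0.1686, 0.0969]
eef_rot: [0.94, 1.361, -0.939]
ft_force: [0.5, 0.5, -2.3]
finger_gap: 0.291
```

Emit:
apply_moves --pt "0.002 0 0.014 0 0 0" --pt "0.003 0 -0.014 0 0 0" --pt "0.004 0 0.014 0 0 0" --pt "0.004 0 -0.014 0 0 0" --pt "0.004 0 0 0 0 0"

```text
time_s: 14.18
position: [0.4912, -0.1692, 0.0949]
eef_rot: [0.94, 1.361, -0.939]
ft_force: [0.3, 0.2, -4.1]
finger_gap: 0.292
```

Emit:
apply_moves --pt "0.002 0 0.014 0 0 0" --pt "0.003 0 -0.014 0 0 0" --pt "0.004 0 0.014 0 0 0" --pt "0.005 0 -0.014 0 0 0" --pt "0.005 0 0 0 0 0"

```text
time_s: 14.8
position: [0.4912, -0.1691, 0.0925]
eef_rot: [0.94, 1.361, -0.939]
ft_force: [-0.4, -0.3, -4.9]
finger_gap: 0.297
```

Emit:
apply_moves --pt "0.002 0 0.014 0 0 0" --pt "0.003 0 -0.014 0 0 0" --pt "0.004 0 0.014 0 0 0" --pt "0.004 0 -0.014 0 0 0" --pt "0.004 0 0 0 0 0"

```text
time_s: 15.42
position: [0.4914, -0.1692, 0.0905]
eef_rot: [0.94, 1.36, -0.939]
ft_force: [0.6, 0.2, -4.4]
finger_gap: 0.291
```

```bash
python3 - <<'E'
from h import *
for n in ["wrist","side"]: cv2.imwrite(f"pics/{n}8.png",vision.read_camera(n)[:,:,::-1])
s=bot.read_state();print(s["time_s"],s["position"],cellxy(s["position"]),s["ft_force"],s["ft_torque"])
E
```

```text
15.525 [ 0.49238078 -0.17192541  0.09097167] [ 0.00366532 -0.00556121] [ 1.37590938 -0.44211388 -4.45998061] [-0.00771376 -0.00435026 -0.02354721]
```

View pics/wrist8.png

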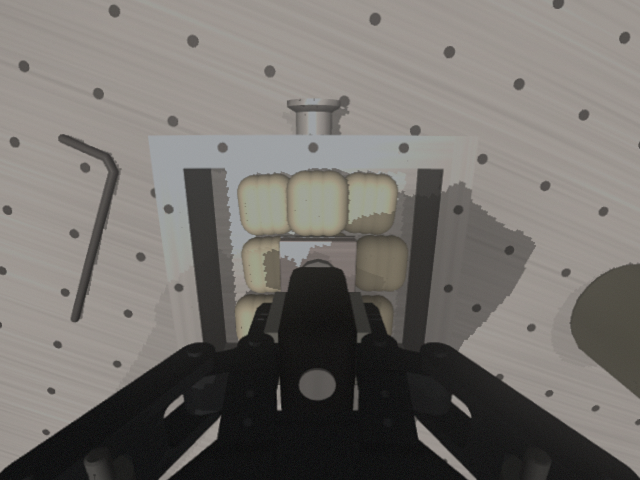

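Emit:
apply_moves --pt "0.002 0 0.014 0 0 0" --pt "0.003 0 -0.014 0 0 0" --pt "0.004 0 0.014 0 0 0" --pt "0.005 0 -0.014 0 0 0" --pt "0.005 0 0 0 0 0"

```text
time_s: 16.15
position: [0.4912, -0.169, 0.088]
eef_rot: [0.94, 1.361, -0.939]
ft_force: [-0.2, 0.2, -3.8]
finger_gap: 0.289
```

Emit:
apply_moves --pt "0.001 0 0.012 0 0 0" --pt "0.002 0 -0.012 0 0 0" --pt "0.003 0 0.012 0 0 0" --pt "0.003 0 -0.012 0 0 0" --pt "0.003 0 0 0 0 0"

```text
time_s: 16.77
position: [0.4914, -0.1691, 0.0866]
eef_rot: [0.94, 1.36, -0.939]
ft_force: [0.4, -0.3, -4.1]
finger_gap: 0.287
```

Emit:
apply_moves --pt "0 0 0.01 0 0 0" --pt "0.001 0 -0.01 0 0 0" --pt "0.001 0 0.01 0 0 0" --pt "0.0015 0 0 0 0 0" --pt "0.0015 0 0 0 0 0"

```text
time_s: 17.4
position: [0.4924, -0.1712, 0.0865]
eef_rot: [0.941, 1.356, -0.941]
ft_force: [-0.3, -1.8, -1.9]
finger_gap: 0.291
```

Emit:
apply_moves --pt "0 0 0 0 0 0" --pt "0.001 0 0 0 0 0" --pt "0.001 0 0 0 0 0" --pt "0.001 0 0 0 0 0" --pt "0.001 0 0 0 0 0"

```text
time_s: 18.02
position: [0.4926, -0.1713, 0.0863]
eef_rot: [0.941, 1.356, -0.941]
ft_force: [-0.2, -1.7, 5.0]
finger_gap: 0.294
```

Emit:
apply_moves --pt "-0.01 0 0 0 0 0" --pt "-0.04 0 0 0 0 0" --pt "-0.065 0.01 0 0 0 0" --pt "-0.065 0.05 -0.004 0 0 0" --pt "-0.065 0.072 -0.004 0 0 0"

```text
time_s: 18.65
position: [0.5272, -0.1549, 0.1184]
eef_rot: [0.941, 1.357, -0.938]
ft_force: [0.4, 0.9, -4.6]
finger_gap: 0.292
```

```bash
python3 - <<'E'
from h import *
for n in ["wrist","scene"]: cv2.imwrite(f"pics/{n}9.png",vision.read_camera(n)[:,:,::-1])
s=bot.read_state();print(s["time_s"],s["position"],cellxy(s["position"]),s["ft_force"],s["ft_torque"])
E
```

```text
18.75 [ 0.52686091 -0.15480124  0.11779225] [ 0.04195891 -0.00159668] [-0.19476004  0.40303288 -4.89531764] [ 0.007255   -0.03386498  0.03703907]
```

View pics/wrist9.png

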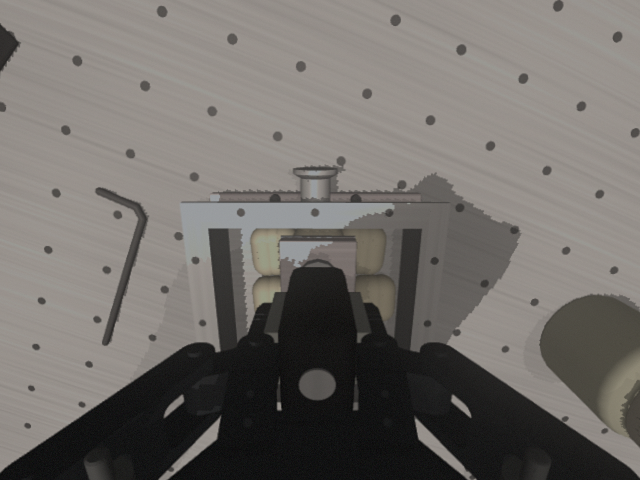

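Emit:
apply_moves --pt "0.01 -0.002 0 0 0 0" --pt "0.025 -0.002 0 0 0 0" --pt "0.03 -0.002 0 0 0 0" --pt "0.033 -0.002 0 0 0 0" --pt "0.034 -0.002 0 0 0 0"

```text
time_s: 19.38
position: [0.524, -0.157, 0.101]
eef_rot: [0.941, 1.358, -0.941]
ft_force: [-0.3, -0.6, -4.3]
finger_gap: 0.291
```

Emit:
apply_moves --pt "0 0 0.014 0 0 0" --pt "0.001 0 -0.014 0 0 0" --pt "0.002 0 0.014 0 0 0" --pt "0.003 0 -0.014 0 0 0" --pt "0.004 0 0 0 0 0"

```text
time_s: 20.0
position: [0.5234, -0.1539, 0.0991]
eef_rot: [0.94, 1.361, -0.938]
ft_force: [-0.5, 1.4, -0.6]
finger_gap: 0.293
```

cmd z .09975.

Emit:
apply_moves --pt "0.002 0 0.014 0 0 0" --pt "0.003 0 -0.014 0 0 0" --pt "0.004 0 0.014 0 0 0" --pt "0.005 0 -0.014 0 0 0" --pt "0.005 0 0 0 0 0"

```text
time_s: 20.62
position: [0.5231, -0.155, 0.096]
eef_rot: [0.94, 1.361, -0.939]
ft_force: [-1.0, -0.2, -4.3]
finger_gap: 0.292
```

Emit:
apply_moves --pt "0.002 0 0.014 0 0 0" --pt "0.003 0 -0.014 0 0 0" --pt "0.004 0 0.014 0 0 0" --pt "0.004 0 -0.014 0 0 0" --pt "0.004 0 0 0 0 0"

```text
time_s: 21.25
position: [0.5234, -0.155, 0.0943]
eef_rot: [0.94, 1.361, -0.939]
ft_force: [0.6, -0.5, -4.9]
finger_gap: 0.294
```

Emit:
apply_moves --pt "0.002 0 0.014 0 0 0" --pt "0.003 0 -0.014 0 0 0" --pt "0.004 0 0.014 0 0 0" --pt "0.004 0 -0.014 0 0 0" --pt "0.004 0 0 0 0 0"

```text
time_s: 21.88
position: [0.5235, -0.155, 0.0923]
eef_rot: [0.94, 1.361, -0.939]
ft_force: [0.9, 0.0, -4.6]
finger_gap: 0.289
```

cmd .09325.

Emit:
apply_moves --pt "0.002 0 0.014 0 0 0" --pt "0.003 0 -0.014 0 0 0" --pt "0.004 0 0.014 0 0 0" --pt "0.004 0 -0.014 0 0 0" --pt "0.004 0 0 0 0 0"

```text
time_s: 22.5
position: [0.5235, -0.155, 0.0903]
eef_rot: [0.94, 1.361, -0.939]
ft_force: [-0.3, -0.0, -4.8]
finger_gap: 0.288
```

Emit:
apply_moves --pt "0.002 0 0.014 0 0 0" --pt "0.003 0 -0.014 0 0 0" --pt "0.004 0 0.014 0 0 0" --pt "0.004 0 -0.014 0 0 0" --pt "0.004 0 0 0 0 0"

```text
time_s: 23.12
position: [0.5235, -0.1549, 0.0883]
eef_rot: [0.94, 1.361, -0.939]
ft_force: [-0.9, -0.0, -3.7]
finger_gap: 0.291
```

Emit:
apply_moves --pt "0.001 0 0.012 0 0 0" --pt "0.002 0 -0.012 0 0 0" --pt "0.003 0 0.012 0 0 0" --pt "0.004 0 -0.012 0 0 0" --pt "0.004 0 0 0 0 0"

```text
time_s: 23.75
position: [0.5237, -0.1552, 0.0866]
eef_rot: [0.94, 1.36, -0.939]
ft_force: [0.5, 0.7, -4.6]
finger_gap: 0.294
```

Emit:
apply_moves --pt "0 0 0.01 0 0 0" --pt "0.0005 0 -0.01 0 0 0" --pt "0.0005 0 0.01 0 0 0" --pt "0.001 0 0 0 0 0" --pt "0.001 0 0 0 0 0"

```text
time_s: 24.38
position: [0.5245, -0.1571, 0.0864]
eef_rot: [0.941, 1.356, -0.941]
ft_force: [1.0, -1.7, -0.2]
finger_gap: 0.291
```

Emit:
apply_moves --pt "-0.02 0 0 0 0 0" --pt "-0.08 0 0 0 0 0" --pt "-0.13 -0.05 0 0 0 0" --pt "-0.13 -0.16 0 0 0 0" --pt "-0.13 -0.24 0 0 0 0"

```text
time_s: 25.0
position: [0.4091, -0.1991, 0.1513]
eef_rot: [0.941, 1.359, -0.942]
ft_force: [-0.5, -0.4, -3.9]
finger_gap: 0.294
```

```bash
python3 - <<'E'
from h import *
for n in ["wrist","side","scene"]: cv2.imwrite(f"pics/{n}10.png",vision.read_camera(n)[:,:,::-1])
s=bot.read_state();print(s["time_s"],s["position"],cellxy(s["position"]),s["ft_force"])
crop("pics/side10.png","pics/c14.png",210,240,350,370,5)
crop("pics/wrist10.png","pics/c15.png",180,30,460,260,2)
crop("pics/scene10.png","pics/c16.png",235,165,325,240,8)
E
```

```text
25.15 [ 0.40891771 -0.19944212  0.15111977] [-0.08414877 -0.00210597] [ 1.23415156  0.32663539 -4.55372327]
```

View pics/c14.png

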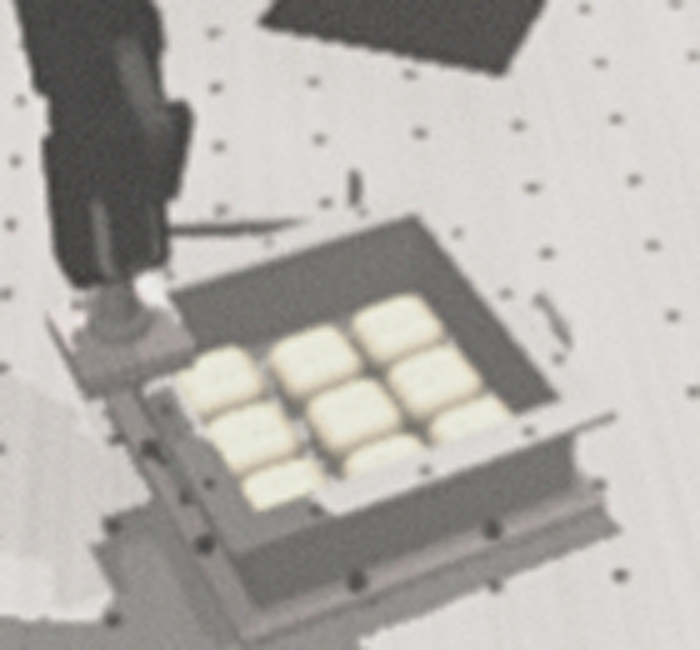

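View pics/wrist10.png

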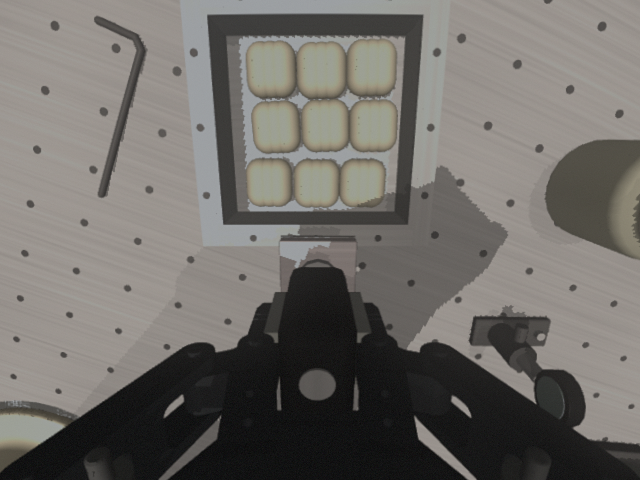

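View pics/c16.png

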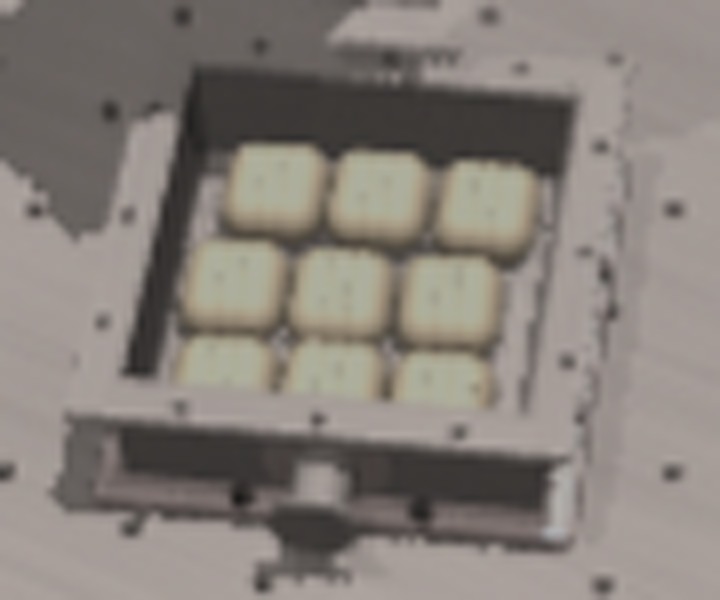

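```bash
python3 - <<'E'
from h import *
w=cam("wrist")
for u,v in [(271,69),(322,69),(372,67),(276,126),(325,125),(373,125),(269,182),(316,183),(362,183)]:
    print((u,v),cellxy(plane(w,u,v,.034)).round(4))
p=np.array([*world(-.081,-.002),.15175]);print(cellxy(bot.read_state()["position"]))
print(inc(p,-69.5,[*world(.002,-.004),.088],-69.5))
E
```

```text
(271, 69) [0.038  0.0297]
(322, 69) [ 0.0379 -0.0057]
(372, 67) [ 0.0392 -0.0403]
(276, 126) [0.0002 0.0275]
(325, 125) [ 0.0008 -0.0079]
(373, 125) [ 0.0008 -0.0426]
(269, 182) [-0.0401  0.0342]
(316, 183) [-0.0409 -0.0013]
(362, 183) [-0.0409 -0.0361]
[-0.08414877 -0.00210597]
(array([0.1275, 0.166 , 0.004 ]), 'turn ax', np.float64(-0.0))
```

Emit:
apply_moves --pt "0 0.06 0.004 0 0 0" --pt "0 0.12 0.008 0 0 0" --pt "0.03 0.164 0.012 0 0 0" --pt "0.08 0.164 0.012 0 0 0" --pt "0.11 0.164 0.012 0 0 0"

```text
time_s: 25.78
position: [0.4907, -0.1744, 0.0948]
eef_rot: [0.94, 1.36, -0.94]
ft_force: [-0.7, 0.0, -4.4]
finger_gap: 0.291
```

Emit:
apply_moves --pt "0.008 0 0 0 0 0" --pt "0.013 0 0 0 0 0" --pt "0.016 0 0 0 0 0" --pt "0.018 0 0 0 0 0" --pt "0.018 0 0 0 0 0"

```text
time_s: 26.4
position: [0.4907, -0.1759, 0.0874]
eef_rot: [0.941, 1.357, -0.941]
ft_force: [-0.3, -0.0, -4.3]
finger_gap: 0.29
```

Emit:
apply_moves --pt "0.001 0 0 0 0 0" --pt "0.002 0 0 0 0 0" --pt "0.003 0 0 0 0 0" --pt "0.0036 0 0 0 0 0" --pt "0.0036 0 0 0 0 0"

```text
time_s: 27.02
position: [0.4909, -0.1759, 0.0863]
eef_rot: [0.941, 1.357, -0.941]
ft_force: [-2.8, 1.8, 6.4]
finger_gap: 0.293
```

Emit:
apply_moves --pt "0.0007 0 0 0 0 0" --pt "0.0007 0 0 0 0 0" --pt "0.0007 0 0 0 0 0" --pt "0.0007 0 0 0 0 0" --pt "0.0007 0 0 0 0 0"

```text
time_s: 27.65
position: [0.491, -0.1759, 0.0863]
eef_rot: [0.941, 1.357, -0.941]
ft_force: [-3.7, 0.5, 10.0]
finger_gap: 0.291
```

Emit:
apply_moves --pt "-0.006 0 0 0 0 0" --pt "-0.04 0 0 0 0 0" --pt "-0.09 0 0 0 0 0" --pt "-0.14 0 0 0 0 0" --pt "-0.19 0 0 0 0 0"

```text
time_s: 28.28
position: [0.4905, -0.1758, 0.1814]
eef_rot: [0.941, 1.357, -0.941]
ft_force: [0.2, 0.0, -3.7]
finger_gap: 0.294
```

```bash
python3 - <<'E'
from h import *
for n in ["wrist","side","scene"]: cv2.imwrite(f"pics/{n}11.png",vision.read_camera(n)[:,:,::-1])
s=bot.read_state();print(s["time_s"],s["position"],cellxy(s["position"]),s["ft_force"])
crop("pics/side11.png","pics/c17.png",210,240,350,370,5)
p=np.array([*world(.001,-.008),.1806])
print(p,inc(p,-69.5,[.53,.03,.1806],-95), inc(p,-69.5,[.5635,.1835,.1806],-95))
E
```

```text
28.425 [ 0.49175602 -0.17623193  0.18156705] [ 0.00157195 -0.00937621] [-0.43759036 -0.1485947  -4.77080125]
[ 0.49073833 -0.17514317  0.1806    ] (array([ 0.    ,  0.2172, -0.3568]), 'turn ax', np.float64(0.5667)) (array([ 0.    ,  0.3875, -0.6209]), 'turn ax', np.float64(0.5667))
```

View pics/c17.png

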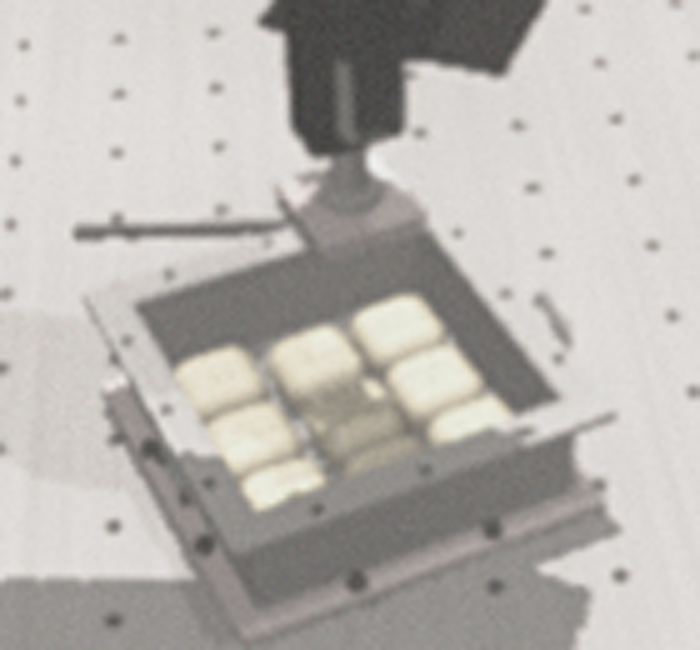

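View pics/wrist11.png

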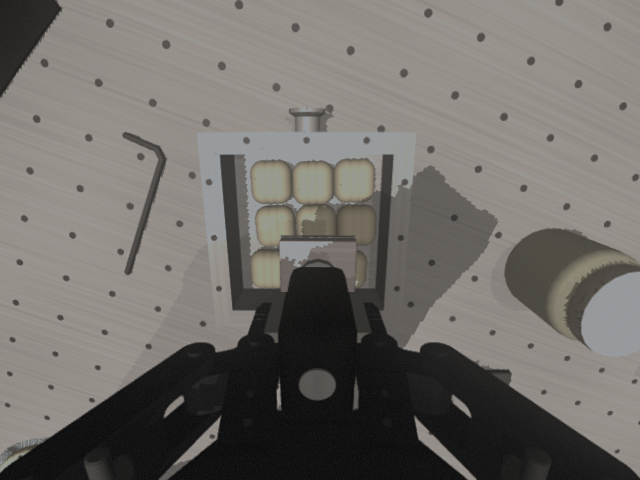

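Emit:
apply_moves --pt "0 0.03 -0.05 0.08 0 0" --pt "0 0.08 -0.13 0.2 0 0" --pt "0 0.135 -0.22 0.33 0 0" --pt "0 0.195 -0.31 0.45 0 0" --pt "0 0.255 -0.4 0.5667 0 0"

```text
time_s: 29.05
position: [0.539, 0.0576, 0.1786]
eef_rot: [1.274, 1.166, -1.277]
ft_force: [0.4, -0.2, -4.1]
finger_gap: 0.29
```

```bash
python3 - <<'E'
from h import *
p=np.array([*world(.001,-.008),.1806])+Rj(-69.5)@np.array([0,.255,-.4])*.5
s=bot.read_state();print(p,s["position"])
print(inc(p,-95,[.5625,.1835,.1],-95))
E
```

```text
[0.54012256 0.05684271 0.1806    ] [0.53901148 0.0575996  0.17856953]
(array([ 0.1612,  0.0225, -0.2563]), 'turn ax', np.float64(-0.0))
```

Emit:
apply_moves --pt "0 0.005 -0.06 0 0 0" --pt "0 0.011 -0.13 0 0 0" --pt "0.04 0.017 -0.2 0 0 0" --pt "0.1 0.022 -0.256 0 0 0" --pt "0.16 0.0225 -0.256 0 0 0"

```text
time_s: 29.68
position: [0.5609, 0.1867, 0.0978]
eef_rot: [1.27, 1.172, -1.269]
ft_force: [0.1, -0.5, -5.6]
finger_gap: 0.293
```

Emit:
apply_moves --pt "0.03 0 0 0 0 0" --pt "0.055 0 0 0 0 0" --pt "0.07 0 0 0 0 0" --pt "0.076 0 0 0 0 0" --pt "0.08 0 0 0 0 0"

```text
time_s: 30.3
position: [0.5625, 0.1828, 0.0605]
eef_rot: [1.274, 1.166, -1.272]
ft_force: [-0.1, -0.4, -4.3]
finger_gap: 0.294
```

```bash
python3 - <<'E'
from h import *
for n in ["wrist","side"]: cv2.imwrite(f"pics/{n}12.png",vision.read_camera(n)[:,:,::-1])
s=bot.read_state();print(s["time_s"],s["position"],s["ft_force"])
crop("pics/side12.png","pics/c18.png",240,130,360,265,4)
E
```

```text
30.4 [0.56226445 0.18281397 0.06033828] [-1.02987827  0.29021049 -3.57653333]
```

View pics/c18.png

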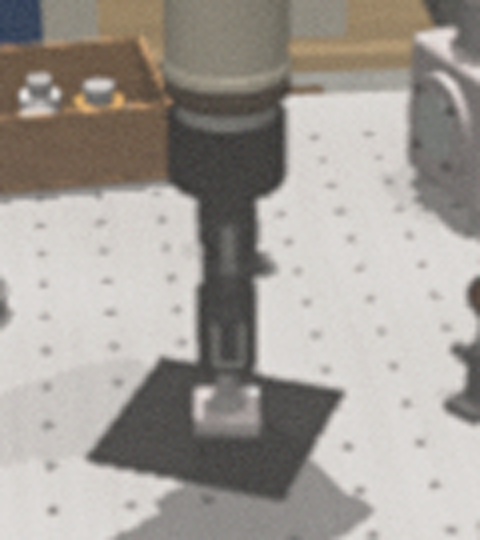

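Over the mat; lower the last 3–4 mm gently until contact.

Emit:
apply_moves --pt "0.002 0 0 0 0 0" --pt "0.004 0 0 0 0 0" --pt "0.006 0 0 0 0 0" --pt "0.007 0 0 0 0 0" --pt "0.007 0 0 0 0 0"

```text
time_s: 31.02
position: [0.562, 0.1828, 0.0567]
eef_rot: [1.273, 1.167, -1.272]
ft_force: [-1.2, -1.0, -1.9]
finger_gap: 0.292
```

Emit:
apply_moves --pt "0.0006 0 0 0 0 0" --pt "0.0006 0 0 0 0 0" --pt "0.0006 0 0 0 0 0" --pt "0.0006 0 0 0 0 0" --pt "0.0006 0 0 0 0 0"

```text
time_s: 31.65
position: [0.562, 0.1828, 0.0566]
eef_rot: [1.273, 1.167, -1.272]
ft_force: [-2.8, -0.6, 4.6]
finger_gap: 0.29
```

Emit:
apply_moves --pt "0 0 0 0 0 0" --pt "0 0 0 0 0 0" --pt "0 0 0 0 0 0" --pt "0 0 0 0 0 0" --pt "0 0 0 0 0 0" --grip 1

```text
time_s: 32.28
position: [0.562, 0.1828, 0.0561]
eef_rot: [1.273, 1.167, -1.273]
ft_force: [-0.9, -0.1, -1.0]
finger_gap: 1.001
```

Emit:
apply_moves --pt "-0.02 0 0 0 0 0" --pt "-0.06 0 0 0 0 0" --pt "-0.12 0 0 0 0 0" --pt "-0.2 0 0 0 0 0" --pt "-0.3 0 0 0 0 0"

```text
time_s: 32.9
position: [0.5615, 0.1826, 0.2084]
eef_rot: [1.272, 1.167, -1.273]
ft_force: [1.9, 0.8, -0.4]
finger_gap: 0.996
```

```bash
python3 - <<'E'
from h import *
for n in ["wrist","side","scene"]: cv2.imwrite(f"pics/{n}13.png",vision.read_camera(n)[:,:,::-1])
s=bot.read_state();print(s["time_s"],s["position"],s["ft_force"],s["finger_gap"])
E
```

```text
33.05 [0.56459762 0.18383487 0.2113766 ] [-0.49597343  0.61557853  0.1103125 ] 0.9966046098100921
```

View pics/side13.png

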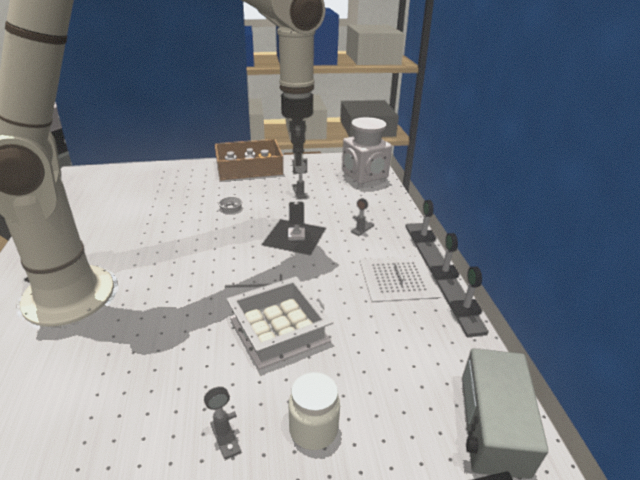

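View pics/scene13.png

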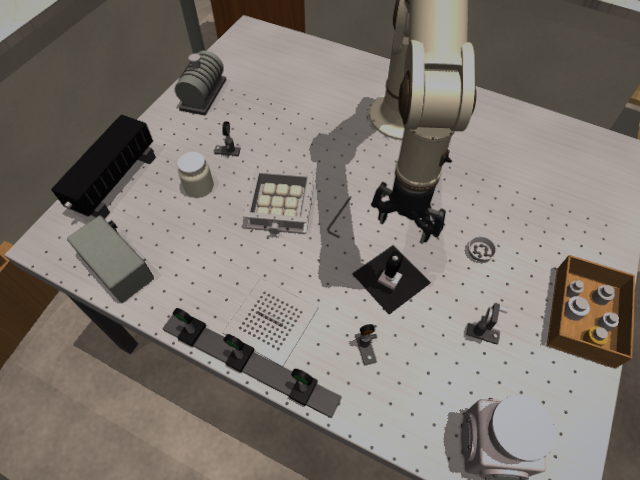

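View pics/wrist13.png

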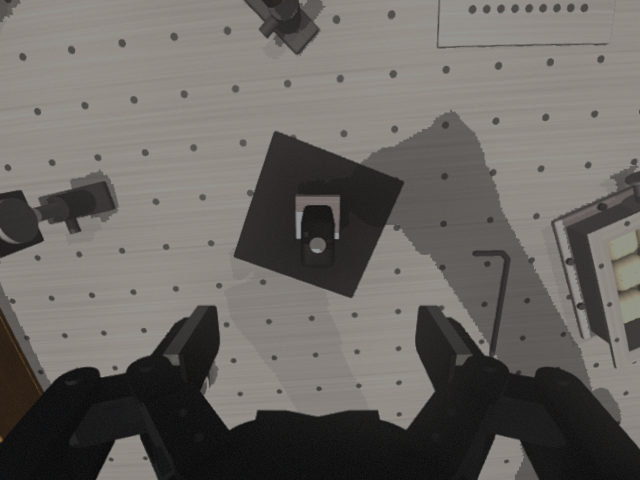

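```bash
python3 - <<'E'
from h import *
s=bot.read_state();print(abs(s["qvel"]).max(),s["time_s"])
print(bot.finish_job())
E
```

```text
0.0613675138863117 33.05
the job is handed in; nothing more can be done
None
```

The job is handed in at 33.05 s: all nine briquettes lie as one level bed, and the tamper stands upright on its mat, released.

- **Levelling:** I worked the three proud briquettes down one row at a time with strokes along the cell's y. The sole then met the bed at nearly the same height in all three rows, within about 0.2 mm. The side, scene and wrist pictures showed a regular 3 × 3 grid with nothing proud. I did not separately measure the height of each briquette.
- **Final press:** I pressed the centre briquette at about 11 N, then held about 14.4 N for roughly 0.6 s, corrected for the tamper's weight.
- **Highest push:** When the first row bottomed out, the push at the end of that step was about 32 N, with about 16 N sideways. Forces are only reported at the end of each step, so I can't rule out a brief higher peak within a stroke, though nothing I saw came near 45 N.
- **Other objects:** The last pictures showed the tamper upright on the mat and the cover, hex key, dish, jar and mounts where they were. The gripper was open about 15 cm above the tamper's grip and touching nothing. The arm's joints still showed slight motion (0.06 rad/s) when I handed in.

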